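# Pack the specimen case for the lab run

### The job

Pack the specimen jars for the lab: turn the case's two turnbuttons open, lift the lid off by its knob and lay it flat in the steel tray, then stand every specimen jar on the counter upright inside the case. Put the lid back so it is fully seated and turn both turnbuttons fully in over it to secure it, leaving everything else on the counter alone.

Things in the scene. Friction and masses are not known exactly. Their poses are not given: they have to be found in the camera images.
- case: aluminium specimen case fixed to the counter: open box, outside 140 (its x) x 196 (its y) mm, 65 mm high, walls and floor 5 mm; inside 130 x 186 mm. Origin at the centre of its underside on the counter, z up. At each y end a dark steel block 50 mm wide, reaching to y = +-0.130 and z = 0.068, carries a turnbutton
- lid: loose aluminium lid, plate 144 (x) x 200 (y) x 6 mm, 0.3 kg; origin at the centre of the plate's underside, z up, x and y along the case's when seated (either way round fits). Under the plate a lip 122 x 178 mm outside, 8 mm deep, fits the case's mouth with 4 mm play each side; seated, the origin is 65 mm above the case's origin
- lid_knob (a point): centre of the head of the lid's black knob, 33 mm above the lid's origin. Head 32 mm across, 18 mm high; below it a stem 16 mm across stands 18 mm above the plate
- tray: shallow steel tray fixed to the counter, outside 190 (x) x 260 (y) mm, 16 mm high, walls and floor 4 mm; origin at the centre of its underside, z up
- latch_left (a joint): angle of the turnbutton at the case's +y end: 0 = its bar points to the case's middle, lying 2.5 mm above the lid and holding it down; 1.6 (its stop) = bar turned along the case's end, with the post towards the case's -x side, the lid free. From above it opens clockwise. Stays where it is left; needs about 1.5 N at the post. The bar is clear of the lid from about 1.3 on
- latch_right (a joint): angle of the turnbutton at the case's -y end: 0 = its bar points to the case's middle, lying 2.5 mm above the lid and holding it down; 1.6 (its stop) = bar turned along the case's end, with the post towards the case's -x side, the lid free. From above it opens anticlockwise. Stays where it is left; needs about 1.5 N at the post. The bar is clear of the lid from about 1.3 on
- latch_left_post (a point): top centre of the upright black post of the turnbutton at the +y end of the case. The post is 14 mm across and stands 32 mm above the bar (bar top at z 0.082, post top at 0.114 above the counter), 40 mm from the pivot. The pivot is vertical, at x 0, y = 0.122 in the case's frame
- latch_right_post (a point): top centre of the upright black post of the turnbutton at the -y end of the case. The post is 14 mm across and stands 32 mm above the bar (bar top at z 0.082, post top at 0.114 above the counter), 40 mm from the pivot. The pivot is vertical, at x 0, y = minus 0.122 in the case's frame
- jar1: specimen jar: white plastic body with grey screw cap, upright, squat straight cylinder 46 mm across, 44 mm tall (cap: the top 12 mm), 60 g, heavier at the bottom; origin at the centre of its underside, z up through the cap. May be absent (2 to 4 of the four are there)
- jar2: specimen jar: white plastic body with grey screw cap, upright, squat straight cylinder 46 mm across, 44 mm tall (cap: the top 12 mm), 60 g, heavier at the bottom; origin at the centre of its underside, z up through the cap. May be absent (2 to 4 of the four are there)
- jar3: specimen jar: white plastic body with grey screw cap, upright, squat straight cylinder 46 mm across, 44 mm tall (cap: the top 12 mm), 60 g, heavier at the bottom; origin at the centre of its underside, z up through the cap. May be absent (2 to 4 of the four are there)
- jar4: specimen jar: white plastic body with grey screw cap, upright, squat straight cylinder 46 mm across, 44 mm tall (cap: the top 12 mm), 60 g, heavier at the bottom; origin at the centre of its underside, z up through the cap. May be absent (2 to 4 of the four are there)
- amber_bottle: brown glass bottle with white cap, 44 mm across, 75 mm tall, upright; bystander, leave alone; origin at the centre of its underside
- tape_roll: roll of paper tape lying flat, 70 mm across, 25 mm high; bystander, leave alone; origin at the centre of its underside
- thermometer: white plastic thermometer lying flat, 110 x 22 x 14 mm, long along its y; bystander, leave alone; origin at the centre of its underside
- steel_cup: empty steel cup, 64 mm across, 50 mm tall; bystander, leave alone; origin at the centre of its underside
- gel_bottle: white gel bottle, 60 mm across, 110 mm tall; bystander, leave alone; origin at the centre of its underside
- swab_box: cardboard box, 70 x 110 x 50 mm; bystander, leave alone; origin at the centre of its underside
Mind the look-alikes: they are no part of the job. Leave any red look-alike of the jar2 alone.

How it is judged:
By the outcome, as a careful person would: the job done as asked, in the order asked, and still so for the second after the job is handed in, with the robot touching nothing.
Of jar1, jar2, jar3, jar4 only 2 to 4 are there at a start; the rules pass over those that are not, and their reading is None.
At some moment in a run one of jar1, jar2, jar3, jar4 may be knocked a few centimetres aside while the robot is not near it.
It also fails if it takes over 210 s, if anything falls off the work surface, if the arm or the gripper's body presses on something with over 40 N, if the wrist force passes 120 N, or if a joint passes its speed limit or range.

### The arm

A 6-joint arm with a two-finger parallel gripper is mounted at the origin on the work surface. World frame = base frame: x ahead of the robot, y to its left, z up, the work surface at z = 0. Lengths are in m, angles in degrees, forces in N, time in s.
With the tool pointing down it reaches from about 0.325 to 0.85 m from the base axis. Payload 4.4 kg.
Tool frame: the origin (TCP) lies midway between the tips of the shut fingers; the grasp point (between the pads) lies 19 mm behind it; z points along the fingers, y is the direction in which the jaws open and shut (so a half turn about z gives the same grasp; the last joint's range is limited). The gripper opens to 94 mm and grips with 3 to 60 N. Pads are 16 mm wide; open, the fingers measure 119 mm over their backs; the gripper's body (75 mm by 177 mm) begins 78 mm behind the grasp point.
Start: joints at [-75.029, 11.837, 88.321, -0, 79.842, -8.623], TCP at [0.23, -0.527, 0.205] pointing down, gripper open.
Joint ranges: [-156.59, 156.59], [-49.26, 127.26], [12.9, 141.05], [-63.56, 243.56], [4.71, 150.69], [-161.64, 161.64]. Speed limits (degrees/s): [159.86, 159.86, 180, 180, 180, 180].

### API

Orientations are given as [roll, pitch, yaw] about the fixed x, y, z axes, in that order (R = Rz(yaw) Ry(pitch) Rx(roll)).
In Python, from workcell import telemetry, camera, calibration, sign_off gives the robot as it stands.
- The arm moves only by the shell command python3 -m creep 'ROWS'. ROWS is JSON, a list of rows, each a list of 5 numbers: the shift along the tool's x, y, z normalised to -1 to 1, where 1 is 200 mm, then the turn about the tool's z normalised to -1 to 1, where 1 is pi rad, then the gripper command: -1 is fully open, 1 is shut, values between are in proportion. A call has 1 to 12 rows; each row is the pose to reach, as a shift and turn from the pose commanded when the call began, along the tool's axes at that moment, turning the shorter way round; what a row does not reach only later rows make up. A row lasts 1/8 s, in which the tool goes at most 62.5 mm and 10.7 degrees, less where a joint would pass 70% of its speed; a pose out of reach is approached as far as the arm can. A call with a number of a shift or a turn outside -1 to 1 is refused whole. A call with a gripper value outside its range is refused whole. The fingers move at their own pace and stop on an object; the grip force is fixed at half the most. Time passes only in rows, so rows that repeat a pose let the fingers close. It gives the time, the measured TCP pose, the force and the opening at its end, in the units of the state.
- telemetry.read_state(): the state, without advancing time (a new reading comes with each control period).
- camera(name): name is "side" or "top" or "wrist"; returns (picture, depth): 480x640x3 uint8, red, green, blue; 480x640 float32, m along the optical axis (not along the pixel's ray), 0 where there is no reading.
- calibration(name): a dict with "mtx" (3x3 intrinsics, pixels), "k1" (the pictures are not rectified: a ray, as slopes to the right and down, at radius r is drawn at 1 + k1 r^2 times it, then the intrinsics apply), "T" (4x4, takes a point from camera to world coordinates). Camera axes: x right, y down, z forward; pixel columns grow to the right and rows downward; lengths in m; the calibration is good to about 2 mm. A picture is of the moment at which its call begins: read the wrist's pose just before it. calibration takes no time and is no camera call; for the wrist camera it gives the pose at the moment of the call.
- sign_off(): hands the job in, once; it reports no verdict.
The state is a dict: "clock": time; "joint_positions": joint angles; "qd": joint speeds; "joint_torque": joint torques, N m; "position": TCP position; "tool_rot": TCP orientation; "wrist_force": force on the tool from outside, world axes, zero at the start; "moment": the same for the moment, N m; "width": finger opening in m.
Only numpy, scipy, OpenCV 4.12 (cv2) and the standard library are available. Lean on these libraries where they do the work, as an engineer would, in place of code of your own. Each camera call takes 0.05 s, during which the arm holds its last target.

## Working session

There is one attempt and no reset: what is moved stays moved. The work goes in short steps, Python scripts to look and compute and a shell command to move; the robot and the scene stay as the last step left them, time stands still between calls to the robot, and variables do not carry over. Pictures are saved under pics/ and viewed, and the job is handed in when it is done.

```bash
ls; mkdir -p pics
python3 - <<'E'
from workcell import telemetry, camera, calibration
import cv2
s=telemetry.read_state(); print(s)
for n in ("top","side"):
    p,d=camera(n); c=calibration(n); print(n,c)
    cv2.imwrite(f"pics/{n}0.png",p[:,:,::-1])
E
```

```text
pics
{'clock': 0.0, 'joint_positions': array([-7.50284290e+01,  1.18847842e+01,  8.84021260e+01,  2.41232135e-04,
        7.98423190e+01, -8.62179364e+00]), 'qd': array([-0.09706874,  0.09119071, -0.08751122, -0.00687057,  0.04242719,
       -0.01349767]), 'joint_torque': array([-6.89270419e-04, -3.70886028e+01, -2.81417727e+01,  6.96426071e-02,
        3.62087949e-02, -1.54863847e-04]), 'position': array([ 0.22993442, -0.5261586 ,  0.20430765]), 'tool_rot': array([-1.79872267e+02, -1.96075827e-02,  2.35933000e+01]), 'wrist_force': array([0.07501522, 0.27055431, 0.01870213]), 'moment': array([-0.00179184,  0.00043707,  0.00525189]), 'width': 0.09430921951472038}
top {'mtx': array([[468.02714622,   0.        , 317.73477115],
       [  0.        , 468.02714622, 232.02389572],
       [  0.        ,   0.        ,   1.        ]]), 'k1': 0.018570715630100546, 'T': array([[ 0.02482062, -0.9847909 ,  0.17196168,  0.38481656],
       [-0.99949549, -0.02785566, -0.01525865,  0.03139357],
       [ 0.01981669, -0.17149619, -0.98498546,  1.16909418],
       [ 0.        ,  0.        ,  0.        ,  1.        ]])}
side {'mtx': array([[528.80216381,   0.        , 323.76062873],
       [  0.        , 528.80216381, 233.27732141],
       [  0.        ,   0.        ,   1.        ]]), 'k1': -0.1010411882383074, 'T': array([[ 0.72170399,  0.41966586, -0.55047608,  1.347077  ],
       [ 0.69211632, -0.42500006,  0.58339518, -0.82484443],
       [ 0.01087868, -0.80203211, -0.59718183,  0.94441554],
       [ 0.        ,  0.        ,  0.        ,  1.        ]])}
```

View pics/top0.png

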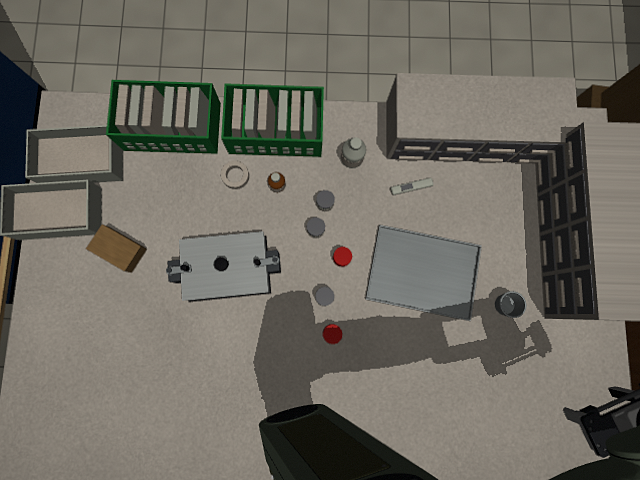

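View pics/side0.png

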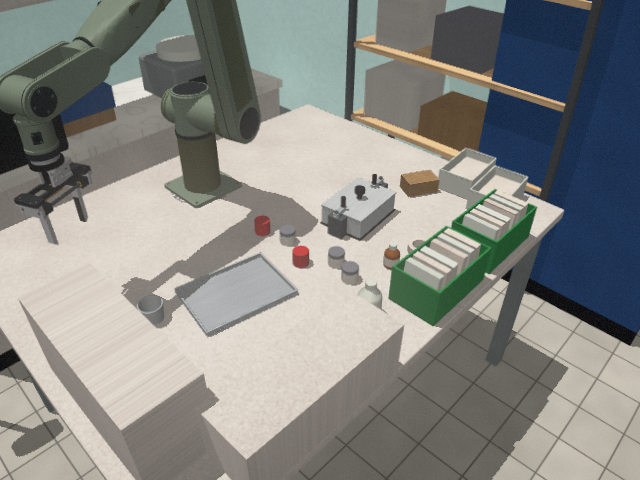

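The top view shows three grey-capped jars at about (324,200), (315,227) and (322,295). Red look-alikes are at (342,257) and (332,334). The case is at (222,265) with its knob, and the tray is at (422,272). The gel bottle at (353,150) and amber bottle at (276,181) have lighter caps and are not jars. Next I'll take measurements and a close crop.

```bash
cat > h.py <<'E'
from workcell import telemetry, camera, calibration
import cv2, numpy as np
def rays(c,uv):
    m=c["mtx"]; p=np.asarray(uv,float).reshape(-1,1,2)
    return cv2.undistortPoints(p,m,np.array([c["k1"],0,0,0,0.]))[:,0]
def pix2w(c,uv,d):
    r=rays(c,uv); d=np.asarray(d,float).reshape(-1,1)
    P=np.c_[r*d,d]; return P@c["T"][:3,:3].T+c["T"][:3,3]
def onplane(c,uv,z):
    r=rays(c,uv); D=np.c_[r,np.ones(len(r))]@c["T"][:3,:3].T; o=c["T"][:3,3]
    return o+D*((z-o[2])/D[:,2])[:,None]
def cloud(n,c=None):
    p,d=camera(n); c=c or calibration(n)
    v,u=np.mgrid[0:480,0:640]
    W=pix2w(c,np.c_[u.ravel(),v.ravel()],d.ravel()).reshape(480,640,3)
    W[d==0]=np.nan
    return p,d,W,c
def proj(c,P):
    T=np.linalg.inv(c["T"]); 
    r=cv2.Rodrigues(T[:3,:3])[0]
    return cv2.projectPoints(np.asarray(P,float).reshape(-1,1,3),r,T[:3,3],c["mtx"],np.array([c["k1"],0,0,0,0.]))[0][:,0]
def tool(dx,dy,dz,yaw_t=None):
    "world displacement -> row units; yaw_t: target tool yaw"
    s=telemetry.read_state()
    from scipy.spatial.transform import Rotation as R
    Rm=R.from_euler('xyz',s["tool_rot"],degrees=True)
    return Rm.inv().apply([dx,dy,dz])/0.2
E
python3 - <<'E'
from h import *
p,d,W,c=cloud("top")
cv2.imwrite("pics/top1.png",cv2.resize(p[150:350,150:500],(800,457),interpolation=cv2.INTER_CUBIC)[:,:,::-1])
np.save("W0.npy",W)
for n,uv in dict(j1=(324,198),j2=(315,226),j3=(322,294),r1=(342,256),r2=(332,333),knob=(221,264),tray=(422,272),gel=(355,145),amb=(277,180)).items():
    print(n,W[uv[1],uv[0]].round(4))
hsv=cv2.cvtColor(p,cv2.COLOR_RGB2HSV)
# jar tops: z within .038-.05
z=W[...,2]; m=((z>.036)&(z<.052)).astype(np.uint8)
n,l,st,ce=cv2.connectedComponentsWithStats(m)
for i in range(1,n):
    if 60<st[i,4]<3000: 
        q=W[l==i]; print(ce[i].round(1),st[i],np.median(q,0).round(4),((q.max(0)+q.min(0))/2).round(4),np.ptp(q,0).round(3))
# lid plate
m=((z>.064)&(z<.077)).astype(np.uint8)
n,l,st,ce=cv2.connectedComponentsWithStats(m)
for i in range(1,n):
    if 2000<st[i,4]<12000:
        q=W[l==i]; r=cv2.minAreaRect((q[:,:2]*1000).astype(np.float32)); print('lid',ce[i],r,np.median(q[:,2]))
m=((z>.012)&(z<.024)).astype(np.uint8)
n,l,st,ce=cv2.connectedComponentsWithStats(m)
for i in range(1,n):
    if 100<st[i,4]<12000:
        q=W[l==i]; r=cv2.minAreaRect((q[:,:2]*1000).astype(np.float32)); print('t',ce[i],r,st[i])
print('counter z',W[380,150],W[230,420],W[310,380])
E
```

```text
j1 [6.671e-01 6.000e-04 4.360e-02]
j2 [0.5963 0.021  0.0425]
j3 [ 0.4317 -0.      0.0402]
r1 [ 0.5238 -0.0461  0.0453]
r2 [ 0.3413 -0.0255  0.0448]
knob [0.4904 0.2319 0.1085]
tray [ 0.4942 -0.2496  0.0042]
gel [ 0.7829 -0.0686  0.1077]
amb [0.699  0.1156 0.0802]
[133.5 156.3] [ 31 106 186  76 504] [0.7871 0.5153 0.0439] [0.7925 0.4961 0.044 ] [0.208 0.434 0.016]
[ 70.2 153. ] [  32  130   77   45 2522] [0.7603 0.6287 0.0491] [0.764  0.6278 0.0441] [0.119 0.19  0.016]
[272.1 149.2] [226 147  96   6 196] [0.7894 0.1369 0.043 ] [0.7893 0.1299 0.044 ] [0.005 0.238 0.016]
[513.5 205.5] [388 151 167 168 908] [ 0.7196 -0.5453  0.0437] [ 0.593  -0.3554  0.044 ] [0.407 0.393 0.016]
[276.4 182.6] [267 171  18  20 123] [0.6997 0.1173 0.0473] [0.7084 0.1221 0.0442] [0.046 0.043 0.015]
[ 74.7 218.8] [  7 182  89  56 263] [0.5817 0.5649 0.0438] [0.6178 0.6539 0.044 ] [0.14  0.2   0.016]
[ 46.5 208.6] [   7  184   79   49 2652] [0.6189 0.6692 0.049 ] [0.6219 0.6673 0.044 ] [0.123 0.19  0.016]
[324.9 199.3] [316 191  19  18 266] [ 0.6639 -0.0019  0.0434] [ 0.6637 -0.002   0.0428] [0.044 0.045 0.013
[... 1166 characters left out ...]
382812), (82.49958801269531, 189.5874481201172), 79.91107940673828) [366 225  46  79 214]
t [448.25       239.65322581] ((576.9710083007812, -311.5478820800781), (173.77777099609375, 9.715093612670898), 77.77535247802734) [413 232  69  18 124]
t [473.8630137  288.94520548] ((462.94537353515625, -376.9634094238281), (22.114633560180664, 175.4448699951172), 73.43280029296875) [462 251  19  70 146]
t [418.68421053 309.48245614] ((401.37213134765625, -238.20266723632812), (154.129638671875, 4.359560489654541), 80.07006072998047) [388 303  63  14 114]
counter z [ 2.20551465e-01  4.03260625e-01 -1.86378292e-04] [ 0.60119823 -0.24658138  0.00171825] [ 3.97917691e-01 -1.45284589e-01 -1.29576371e-04]
```

View pics/top1.png

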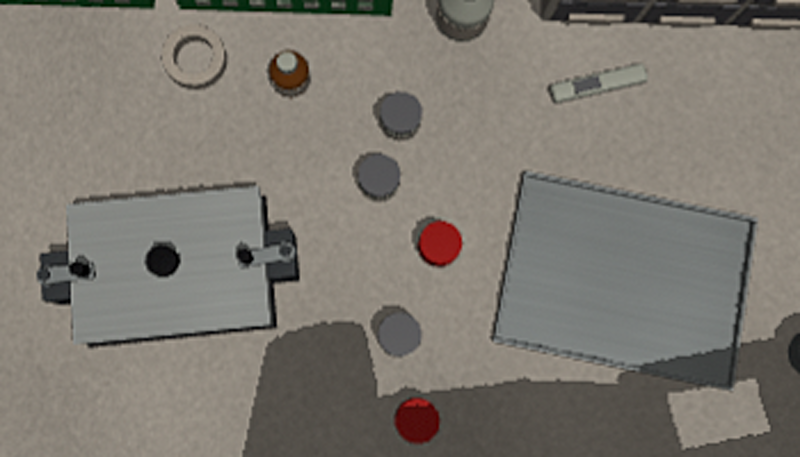

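Three grey jars: (0.664,-0.002), (0.595,0.020) and (0.427,-0.005), with tops at z≈0.044 as expected. The two red look-alikes stay put. Next come precise poses for the lid and tray.

Run:
```python
from h import *
W=np.load("W0.npy"); z=W[...,2]
v,u=np.mgrid[0:480,0:640]
m=((z>.064)&(z<.075)&(u>165)&(u<285)&(v>225)&(v<305)).astype(np.uint8)
m=cv2.morphologyEx(m,cv2.MORPH_CLOSE,np.ones((3,3)))
m2=cv2.morphologyEx(m,cv2.MORPH_OPEN,np.ones((31,31)))
# fit rect on bounds of plate using per-row edges
q=W[(m2>0)&(abs(z-.071)<.004)]; r=cv2.minAreaRect((q[:,:2]*1000).astype(np.float32)); print(r)
k=W[(z>.102)&(z<.112)&(u>205)&(u<238)&(v>250)&(v<280)]; print('knob',k.mean(0),np.ptp(k,axis=0),len(k))
for a in ((165,205),(250,285)):
    k=W[(z>.107)&(z<.12)&(u>a[0])&(u<a[1])&(v>245)&(v<280)]; print('post',k.mean(0) if len(k) else 0,len(k))
m=((u>360)&(u<485)&(v>220)&(v<322)&(abs(z-.016)<.006)); q=W[m]
r=cv2.minAreaRect((q[:,:2]*1000).astype(np.float32)); print('tray',r,len(q))
# refine tray: floor z~4mm
```

```text
((0.0, 0.0), (0.0, 0.0), 0.0)
knob [0.49050413 0.23459556 0.10645649] [0.02811702 0.03037806 0.00807739] 144
post [0.48026581 0.31514845 0.11232003] 35
post [0.49731889 0.15277937 0.11302934] 32
tray ((493.3061218261719, -252.1746368408203), (262.4527587890625, 190.39796447753906), 79.8651351928711) 696
```

Case ≈(0.489,0.234) with yaw 6° (posts 163 mm apart, 164 expected). Tray ≈(0.493,-0.252) with yaw -10°. Now moving over the case to check with the wrist camera.

```bash
python3 -m creep '[[0,0,-0.24,0,-1],[0.2,-0.22,-0.48,0,-1],[0.45,-0.5,-0.48,0,-1],[0.7,-0.77,-0.48,0,-1],[0.9,-0.99,-0.48,0,-1],[0.9,-0.99,-0.48,0,-1]]'; python3 -m creep '[[0.22,-0.25,0,0,-1],[0.45,-0.5,0,0,-1],[0.67,-0.75,0,0,-1],[0.9,-0.99,0,0,-1],[0.9,-0.99,0,0,-1]]'; python3 -m creep '[[0.22,-0.25,0,-0.05,-1],[0.45,-0.5,0,-0.1,-1],[0.67,-0.75,0,-0.152,-1],[0.9,-0.99,0,-0.152,-1],[0.9,-0.99,0,-0.152,-1],[0.9,-0.99,0,-0.152,-1]]'
python3 - <<'E'
from h import *
c=calibration("wrist"); p,d=camera("wrist"); cv2.imwrite("pics/w1.png",p[:,:,::-1]); print(c["T"].round(3),c["k1"],c["mtx"][0,0])
np.savez("w1.npz",p=p,d=d,**c)
E
```

```text
clock: 0.9
position: [0.3162, -0.2707, 0.3014]
tool_rot: [-180.0, -0.0, 23.7]
wrist_force: [0.1, 0.2, -0.0]
width: 0.0939
clock: 1.52
position: [0.4017, -0.0166, 0.3013]
tool_rot: [-180.0, -0.0, 23.9]
wrist_force: [-0.2, -0.6, -0.4]
width: 0.0943
clock: 2.28
position: [0.4869, 0.2338, 0.3007]
tool_rot: [-180.0, 0.1, 51.0]
wrist_force: [-0.9, -0.7, -0.2]
width: 0.0939
[[ 0.777 -0.61  -0.155  0.532]
 [-0.629 -0.754 -0.19   0.289]
 [-0.001  0.245 -0.969  0.479]
 [ 0.     0.     0.     1.   ]] -0.06822030149941732 365.3702326893109
```

View pics/w1.png

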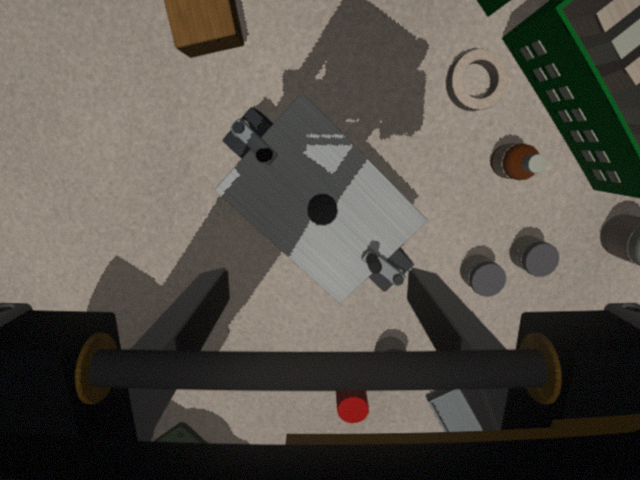

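Wrist view: lid knob at (322,209), left post at (264,155), right post at (374,264), pivot pins at about (239,127) and (398,279). Measuring from depth.

Run:
```python
from h import *
f=np.load("w1.npz"); c={k:f[k] for k in("mtx","k1","T")}; c["k1"]=float(c["k1"]); d=f["d"]
v,u=np.mgrid[0:480,0:640]
W=pix2w(c,np.c_[u.ravel(),v.ravel()],d.ravel()).reshape(480,640,3); W[d==0]=np.nan; z=W[...,2]
def cl(u0,v0,r,za,zb,n):
    k=W[(abs(u-u0)<r)&(abs(v-v0)<r)&(z>za)&(z<zb)]; print(n,((np.nanmax(k,0)+np.nanmin(k,0))/2).round(4),np.median(k,0).round(4),np.ptp(k,axis=0).round(4),len(k))
cl(264,155,14,.109,.120,'Lpost'); cl(374,264,16,.109,.12,'Rpost'); cl(322,209,22,.103,.112,'knob')
cl(486,278,30,.04,.049,'j2');cl(540,258,30,.04,.049,'j1')
m=((z>.066)&(z<.076)&(u>210)&(u<430)&(v>90)&(v<305)).astype(np.uint8)
m2=cv2.morphologyEx(cv2.morphologyEx(m,cv2.MORPH_CLOSE,np.ones((9,9))),cv2.MORPH_OPEN,cv2.getStructuringElement(cv2.MORPH_ELLIPSE,(41,41)))
q=W[(m2>0)&(m>0)]; print(len(q),np.median(q[:,2]),cv2.minAreaRect((q[:,:2]*1000).astype(np.float32)))
```

```text
Lpost [0.4835 0.3165 0.1127] [0.4837 0.3163 0.1135] [0.0133 0.0137 0.0065] 164
Rpost [0.4996 0.1534 0.1122] [0.4998 0.1541 0.1132] [0.0133 0.0136 0.0058] 138
knob [0.493  0.2357 0.1058] [0.4934 0.2358 0.1063] [0.0318 0.0308 0.0056] 711
j2 [0.5979 0.0206 0.0428] [0.5979 0.0213 0.0432] [0.0457 0.0466 0.0056] 951
j1 [ 0.6675 -0.0015  0.0431] [ 6.668e-01 -6.000e-04  4.320e-02] [0.046  0.0471 0.0058] 926
19893 0.0704245956586404 ((493.3568115234375, 235.307373046875), (144.59410095214844, 199.87442016601562), 7.063587188720703)
```

Lid and post sizes match the description. Next: approach the left post with the jaws along the mid-tangent of its arc.

```bash
python3 -m creep '[[0.15,-0.14,0.3,0,-0.06],[0.308,-0.275,0.5,0,-0.06],[0.308,-0.275,0.7,0,-0.06],[0.308,-0.275,0.85,0,-0.06],[0.308,-0.275,0.85,0,-0.06]]'
python3 - <<'E'
from h import *
c=calibration("wrist"); p,d=camera("wrist"); cv2.imwrite("pics/w2.png",p[:,:,::-1])
p,d=camera("side"); cv2.imwrite("pics/s2.png",cv2.resize(p[130:280,280:480],(800,600))[:,:,::-1])
print(telemetry.read_state()["position"])
E
```

```text
clock: 2.95
position: [0.4812, 0.3131, 0.1289]
tool_rot: [-179.9, 0.4, 50.8]
wrist_force: [-0.9, 0.2, -0.2]
width: 0.0508
[0.48424137 0.31489247 0.13276444]
```

View pics/w2.png

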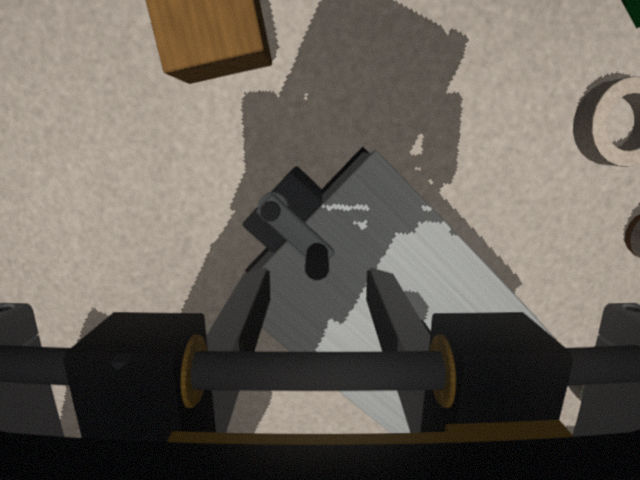

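View pics/s2.png

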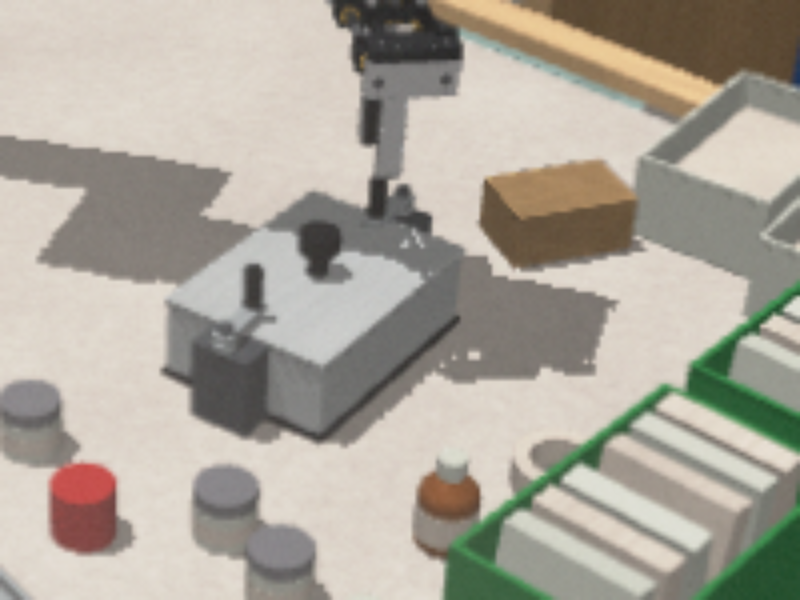

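The post at (317,260) sits centred between the fingertips at 268 and 368. Next: descend and grip.

```bash
python3 -m creep '[[0,0,0.1,0,-0.06],[0,0,0.215,0,-0.06],[0,0,0.215,0,-0.06],[0,0,0.215,0,1],[0,0,0.215,0,1],[0,0,0.215,0,1],[0,0,0.215,0,1],[0,0,0.215,0,1],[0,0,0.215,0,1]]'
```

```text
clock: 4.18
position: [0.4832, 0.3165, 0.0889]
tool_rot: [-180.0, -0.0, 51.0]
wrist_force: [-3.0, 1.6, 4.0]
width: 0.0132
```

```bash
python3 -m creep '[[-0.025,-0.031,0,0,1],[-0.044,-0.066,0,0,1],[-0.055,-0.105,0,0,1],[-0.059,-0.144,0,0,1]]'; python3 -m creep '[[0.005,-0.04,0,0,1],[0.017,-0.078,0,0,1],[0.037,-0.113,0,0,1],[0.055,-0.134,0,0,1],[0.06,-0.14,0,0,1],[0.06,-0.14,0,0,1]]'
```

```text
clock: 4.68
position: [0.4553, 0.3193, 0.0888]
tool_rot: [179.5, 0.4, 50.9]
wrist_force: [0.3, -17.6, 7.8]
width: 0.0135
clock: 5.42
position: [0.4398, 0.3486, 0.0886]
tool_rot: [179.7, 0.3, 50.9]
wrist_force: [0.4, -7.6, 5.8]
width: 0.0132
```

```bash
python3 -m creep '[[0.06,-0.14,0,0,-0.06],[0,0,0,0,-0.06]]' >/dev/null 2>&1 || true
python3 - <<'E'
from h import *
s=telemetry.read_state(); print(s["clock"],s["position"],s["wrist_force"],s["width"])
E
```

```text
5.675 [0.43974141 0.34927893 0.08778029] [-0.71551526  0.95455632 -0.04066735] 0.03535588753064534
```

I slipped there: the first row of that call repeated the old offset from a new start pose, so the tool nudged out and came back. Raising now to check the result.

```bash
python3 -m creep '[[0,0,0,0,-0.06],[0,0,-0.2,0,-0.06],[0,0,-0.5,0,-0.06],[0,0,-0.8,0,-0.06],[0,0,-0.8,0,-0.06]]'
cat > look.py <<'E'
import sys
from h import *
# usage look.py name
n=sys.argv[1]
s=telemetry.read_state()
c=calibration("wrist"); p,d=camera("wrist"); cv2.imwrite(f"pics/{n}.png",p[:,:,::-1]); np.savez(f"{n}.npz",p=p,d=d,**c)
print(s["position"].round(4),s["tool_rot"].round(1))
E
python3 look.py w3
```

```text
clock: 6.3
position: [0.4421, 0.3548, 0.2553]
tool_rot: [179.7, -0.7, 51.0]
wrist_force: [0.7, -0.1, -0.1]
width: 0.05
[0.4421 0.3548 0.2553] [179.7  -0.7  51. ]
```

View pics/w3.png

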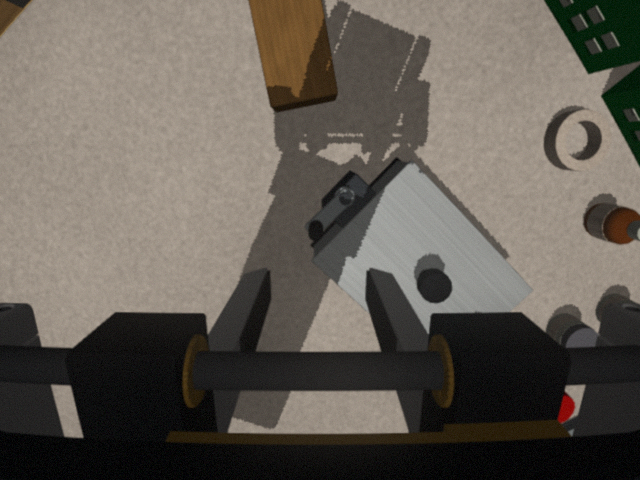

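The bar now lies along the case end: post at (316,230), pivot at (347,196). Measuring the angle.

```bash
cat > m.py <<'E'
from h import *
def load(n):
    f=np.load(n+".npz"); c={k:f[k] for k in("mtx","k1","T")}; c["k1"]=float(c["k1"]); d=f["d"]
    v,u=np.mgrid[0:480,0:640]
    W=pix2w(c,np.c_[u.ravel(),v.ravel()],d.ravel()).reshape(480,640,3); W[d==0]=np.nan
    return f["p"],W,c,u,v
def cl(W,u0,v0,r,za,zb,n=''):
    v,u=np.mgrid[0:480,0:640]; z=W[...,2]
    k=W[(abs(u-u0)<r)&(abs(v-v0)<r)&(z>za)&(z<zb)]
    o=(np.nanmax(k,0)+np.nanmin(k,0))/2; print(n,o.round(4),np.ptp(k,axis=0).round(4),len(k)); return o
E
python3 - <<'E'
from m import *
p,W,c,u,v=load("w3")
a=cl(W,316,230,14,.109,.12,'post'); print('pin z',W[196,347]); b=onplane(c,[[347,196]],W[196,347,2])[0]; print(b)
k=cl(W,434,285,24,.103,.112,'knob')
dd=a-b; print(np.hypot(*dd[:2]),np.degrees(np.arctan2(dd[1],dd[0])))
E
```

```text
post [0.4381 0.3524 0.1123] [0.0132 0.0137 0.0066] 184
pin z [0.48082712 0.35721889 0.08708594]
[0.48082712 0.35721889 0.08708594]
knob [0.4934 0.2358 0.1058] [0.0315 0.0313 0.0055] 778
0.04301333833801358 -173.52956175069048
```

```bash
python3 -m creep '[[-0.15,0.2,0,-0.06,-0.06],[-0.3,0.43,0,-0.12,-0.06],[-0.45,0.65,0,-0.18,-0.06],[-0.598,0.858,0,-0.24,-0.06],[-0.598,0.858,0,-0.3,-0.06],[-0.598,0.858,0,-0.36,-0.06],[-0.598,0.858,0,-0.42,-0.06],[-0.598,0.858,0,-0.48,-0.06],[-0.598,0.858,0,-0.5,-0.06],[-0.598,0.858,0,-0.5,-0.06],[-0.598,0.858,0,-0.5,-0.06]]'; python3 look.py w4
```

```text
clock: 7.72
position: [0.4964, 0.1512, 0.247]
tool_rot: [-179.9, -0.1, 140.9]
wrist_force: [0.3, -0.8, 0.7]
width: 0.0497
[0.4964 0.1512 0.247 ] [-1.799e+02 -1.000e-01  1.409e+02]
```

View pics/w4.png

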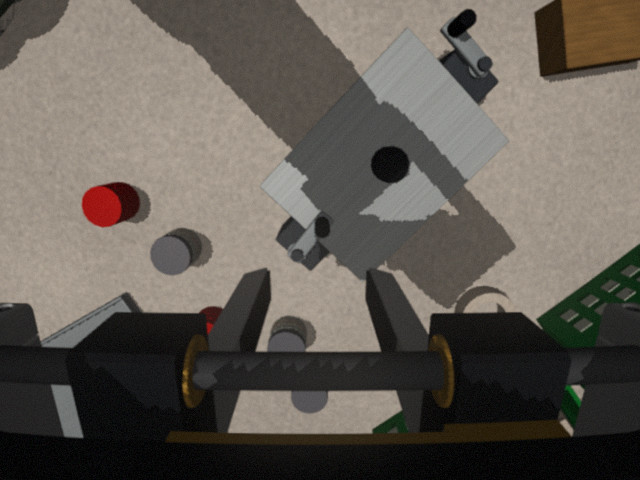

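Right post at (323,226), nearly centred.

Run:
```python
from m import *
p,W,c,u,v=load("w4")
a=cl(W,323,226,14,.109,.12,'post'); k=cl(W,390,164,26,.103,.112,'knob'); cl(W,171,253,30,.04,.05,'j3')
s=telemetry.read_state()["position"]; print(s); t=np.array([*a[:2],.0885]); print(tool(*(t-s)))
```

```text
post [0.4996 0.153  0.1122] [0.0131 0.0133 0.0062] 200
knob [0.4933 0.2355 0.106 ] [0.0313 0.0323 0.0059] 1065
j3 [ 0.429  -0.0047  0.043 ] [0.0443 0.0452 0.0056] 1242
[0.49666039 0.1511465  0.24741398]
[-0.00686303  0.01742842  0.79453985]
```

```bash
python3 -m creep '[[-0.007,0.017,0.2,0,-0.06],[-0.007,0.017,0.45,0,-0.06],[-0.007,0.017,0.65,0,-0.06],[-0.007,0.017,0.78,0,-0.06],[-0.007,0.017,0.78,0,-0.06],[-0.007,0.017,0.78,0,1],[-0.007,0.017,0.78,0,1],[-0.007,0.017,0.78,0,1],[-0.007,0.017,0.78,0,1],[-0.007,0.017,0.78,0,1],[-0.007,0.017,0.78,0,1]]'
```

```text
clock: 9.15
position: [0.501, 0.1526, 0.0932]
tool_rot: [180.0, 0.1, 141.0]
wrist_force: [-1.1, -0.4, 5.1]
width: 0.0134
```

```bash
python3 -m creep '[[0.025,-0.031,0,0,1],[0.044,-0.066,0,0,1],[0.055,-0.105,0,0,1],[0.059,-0.144,0,0,1],[0.054,-0.184,0,0,1],[0.042,-0.222,0,0,1],[0.022,-0.257,0,0,1],[-0.001,-0.284,0,0,1],[-0.001,-0.284,0,0,1]]'; python3 -m creep '[[0,0,0,0,-0.06],[0,0,0,0,-0.06],[0,0,0,0,-0.06],[0,0,-0.25,0,-0.06],[0,0,-0.5,0,-0.06],[0,0,-0.8,0,-0.06],[0,0,-0.8,0,-0.06]]'; python3 look.py w5
```

```text
clock: 10.28
position: [0.4651, 0.111, 0.0933]
tool_rot: [179.7, -0.1, 140.9]
wrist_force: [-0.8, 6.2, 6.9]
width: 0.0129
clock: 11.15
position: [0.4686, 0.1085, 0.2582]
tool_rot: [179.6, 0.5, 140.9]
wrist_force: [0.5, -1.1, 0.2]
width: 0.0501
[0.4686 0.1085 0.2582] [179.6   0.5 140.9]
```

View pics/w5.png

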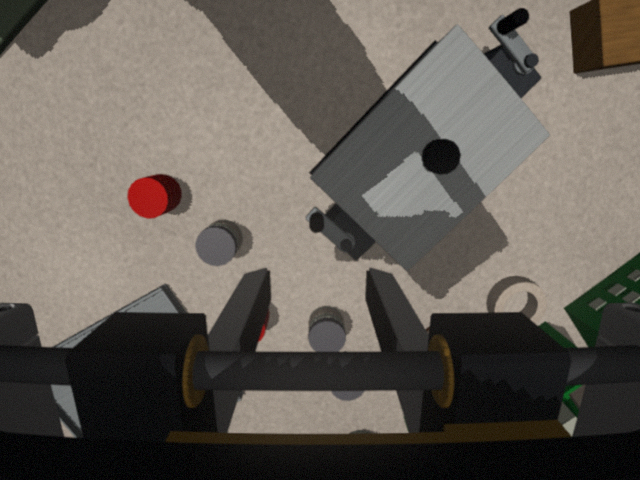

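Right bar is along the case end too: post (317,221), pivot (349,243). Both latches are open. Now to the knob.

```bash
python3 -m creep '[[0.1,0.19,0,0.05,-0.5],[0.2,0.38,0,0.1,-0.5],[0.304,0.572,0,0.15,-0.5],[0.304,0.572,0,0.2,-0.5],[0.304,0.572,0,0.25,-0.5],[0.304,0.572,0,0.25,-0.5],[0.304,0.572,0,0.25,-0.5]]'
python3 - <<'E'
from h import *
s=telemetry.read_state()["position"]; print(s,telemetry.read_state()["tool_rot"]); print(tool(*(np.array([.4933,.2357,.081])-s)))
E
```

```text
clock: 12.08
position: [0.489, 0.2352, 0.251]
tool_rot: [-179.9, 0.0, 96.1]
wrist_force: [-0.5, 0.6, -0.6]
width: 0.0702
[0.48902029 0.23523499 0.25100002] [-1.79852701e+02  2.96689324e-02  9.60622544e+01]
[4.92311143e-04 2.37095996e-02 8.49941832e-01]
```

```bash
python3 -m creep '[[0,0.01,0.3,0,-0.5],[0,0.012,0.6,0,-0.5],[0,0.012,0.75,0,-0.5],[0,0.012,0.75,0,-0.5],[0,0.012,0.75,0,-0.5]]'
python3 - <<'E'
from h import *
s=telemetry.read_state()["position"]; print(s); print(tool(*(np.array([.4933,.2357,.081])-s)))
E
```

```text
clock: 12.7
position: [0.4933, 0.2361, 0.1039]
tool_rot: [179.9, -0.0, 96.0]
wrist_force: [-0.9, -0.0, -0.3]
width: 0.0704
[0.49333857 0.23611689 0.10388868]
[-0.0021055  -0.00068473  0.11444114]
```

```bash
python3 -m creep '[[-0.002,0,0.06,0,-0.5],[-0.002,0,0.112,0,-0.5],[-0.002,0,0.112,0,-0.5],[-0.002,0,0.112,0,1],[-0.002,0,0.112,0,1],[-0.002,0,0.112,0,1],[-0.002,0,0.112,0,1],[-0.002,0,0.112,0,1],[-0.002,0,0.112,0,1],[-0.002,0,0.112,0,1]]'
```

```text
clock: 13.95
position: [0.4926, 0.2356, 0.0803]
tool_rot: [179.9, -0.0, 96.0]
wrist_force: [1.8, 0.4, -0.3]
width: 0.0313
```

```bash
python3 look.py w6; python3 -m creep '[[0,0,0,0,1]]'
```

```text
[0.4926 0.2356 0.0803] [179.9  -0.   96. ]
clock: 14.12
position: [0.4925, 0.2356, 0.0803]
tool_rot: [180.0, -0.0, 96.0]
wrist_force: [1.3, 0.7, 0.2]
width: 0.0312
```

View pics/w6.png

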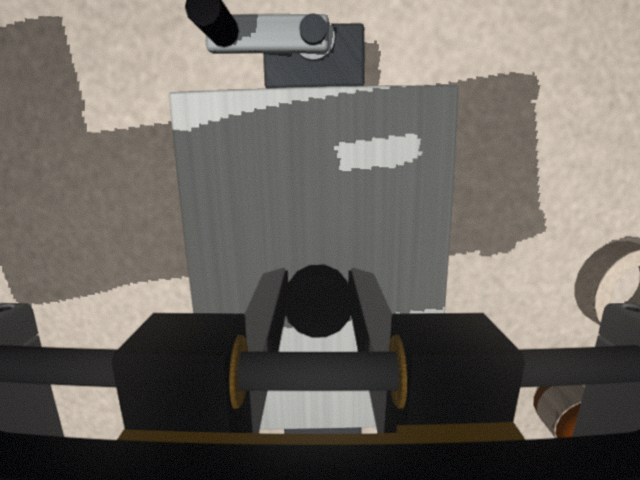

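The knob head (318,300) is held at 31 mm opening. Grasp pose recorded as (0.4925,0.2356,0.0803), yaw 96. Lifting.

```bash
python3 -m creep '[[0,0,-0.03,0,1],[0,0,-0.08,0,1],[0,0,-0.15,0,1],[0,0,-0.25,0,1],[0,0,-0.35,0,1],[0,0,-0.45,0,1],[0,0,-0.55,0,1],[0,0,-0.55,0,1]]'; python3 look.py w7;python3 - <<'E'
from h import *
p,d=camera("side"); cv2.imwrite("pics/s3.png",cv2.resize(p[100:280,260:500],(800,600))[:,:,::-1])
E
```

```text
clock: 15.12
position: [0.4937, 0.236, 0.1929]
tool_rot: [179.7, -0.1, 96.0]
wrist_force: [-0.3, 0.1, -2.7]
width: 0.0313
[0.4937 0.236  0.1929] [ 1.797e+02 -1.000e-01  9.600e+01]
```

View pics/w7.png

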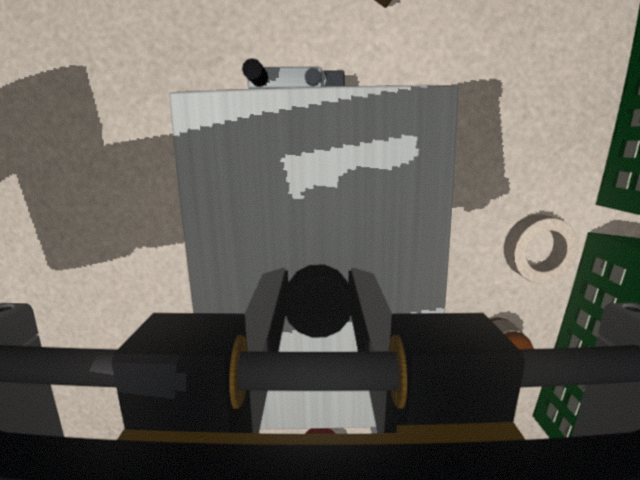

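View pics/s3.png

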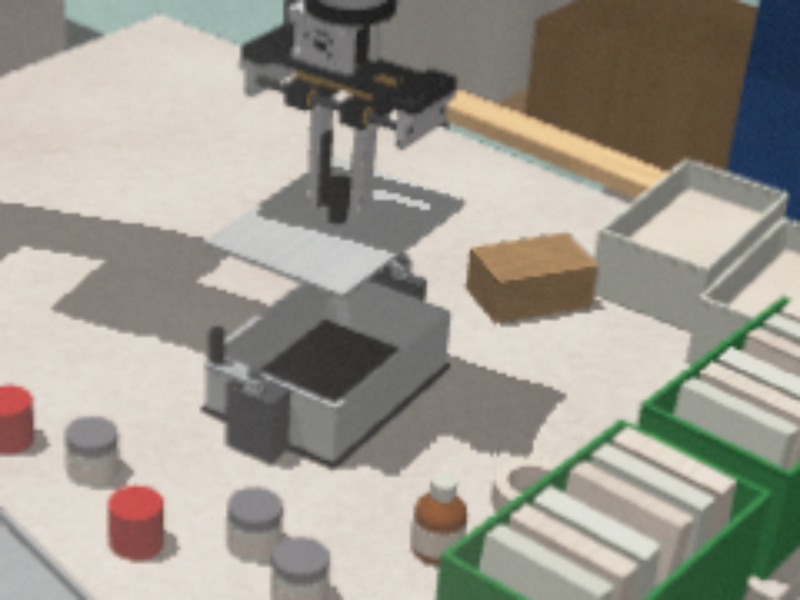

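Lid is off and level, held at its centre. Carrying it to the tray.

```bash
python3 -m creep '[[-0.08,-0.01,0,0,1],[-0.2,-0.02,0,0,1],[-0.35,-0.035,0,0,1],[-0.5,-0.05,0,0,1],[-0.65,-0.065,0,0,1],[-0.81,-0.081,0,0,1]]'; python3 -m creep '[[-0.15,-0.015,0,0,1],[-0.3,-0.03,0,0,1],[-0.45,-0.045,0,0,1],[-0.6,-0.06,0,0,1],[-0.75,-0.075,0,0,1],[-0.81,-0.081,0,0,1]]';python3 -m creep '[[-0.15,-0.015,0,0.02,1],[-0.3,-0.03,0,0.04,1],[-0.45,-0.045,0,0.06,1],[-0.6,-0.06,0,0.08,1],[-0.73,-0.073,0,0.094,1],[-0.8,-0.08,0,0.094,1],[-0.81,-0.081,0,0.094,1],[-0.81,-0.081,0,0.094,1]]'; python3 look.py w8
python3 - <<'E'
from h import *
p,d,W,c=cloud("top"); np.savez("t8.npz",p=p,d=d,**c)
cv2.imwrite("pics/t8.png",cv2.resize(p[130:350,250:530],(764,600))[:,:,::-1])
E
```

```text
clock: 15.98
position: [0.4917, 0.0708, 0.189]
tool_rot: [-179.9, 0.0, 95.9]
wrist_force: [0.7, -0.0, -2.6]
width: 0.0312
clock: 16.73
position: [0.4924, -0.0919, 0.1891]
tool_rot: [-179.9, -0.0, 95.8]
wrist_force: [0.4, 0.2, -2.9]
width: 0.0317
clock: 17.73
position: [0.4941, -0.252, 0.1898]
tool_rot: [-180.0, -0.1, 79.1]
wrist_force: [0.3, 0.5, -2.4]
width: 0.0314
[ 0.4941 -0.252   0.1898] [-1.80e+02 -1.00e-01  7.91e+01]
```

View pics/w8.png

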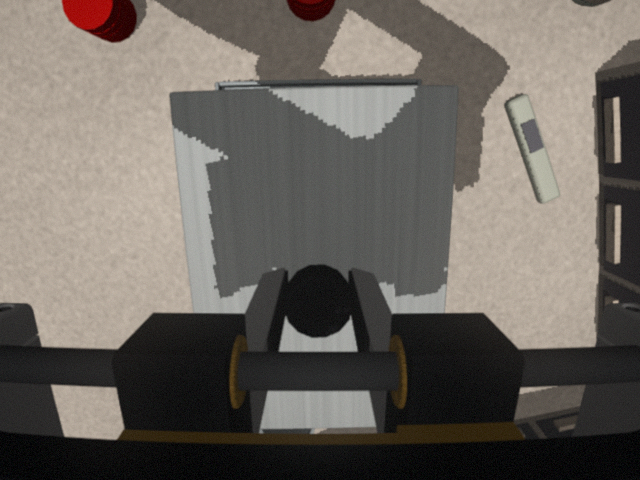

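View pics/t8.png

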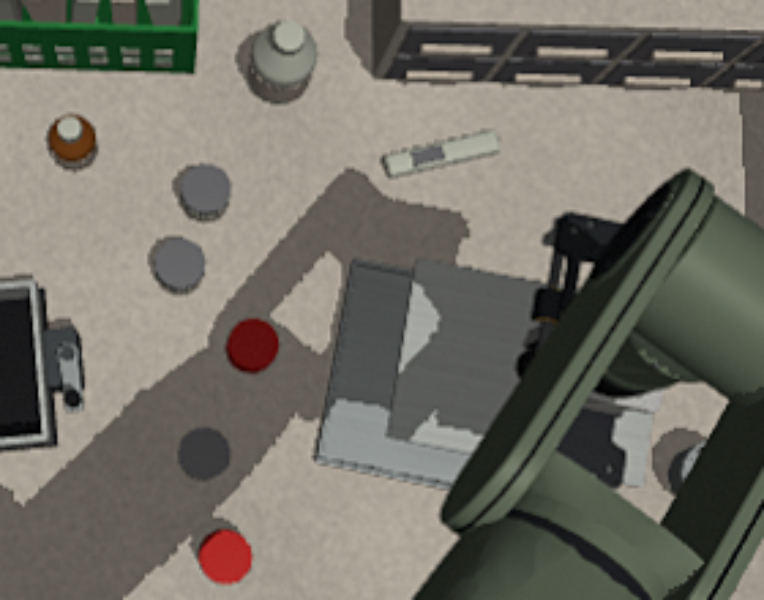

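```bash
python3 -m creep '[[0,0,0.1,0,1],[0,0,0.25,0,1],[0,0,0.4,0,1],[0,0,0.55,0,1],[0,0,0.68,0,1],[0,0,0.75,0,1],[0,0,0.79,0,1],[0,0,0.805,0,1],[0,0,0.805,0,1],[0,0,0.805,0,1]]'
```

```text
clock: 19.08
position: [0.4949, -0.2534, 0.0299]
tool_rot: [179.9, 0.0, 79.0]
wrist_force: [0.4, -0.3, -3.0]
width: 0.0313
```

```bash
python3 -m creep '[[0,0,0.01,0,1],[0,0,0.018,0,1],[0,0,0.018,0,1]]'
```

```text
clock: 19.45
position: [0.4947, -0.2533, 0.0272]
tool_rot: [180.0, 0.0, 79.0]
wrist_force: [-2.1, 1.9, 7.2]
width: 0.0314
```

```bash
python3 -m creep '[[0,0,0,0,-0.4],[0,0,0,0,-0.4],[0,0,0,0,-0.4],[0,0,-0.1,0,-0.4],[0,0,-0.3,0,-0.4],[0,0,-0.6,0,-0.4],[0,0,-0.9,0,-0.4],[0,0,-0.9,0,-0.4]]';  python3 look.py w9
```

```text
clock: 20.45
position: [0.4979, -0.2555, 0.2122]
tool_rot: [179.3, 0.3, 79.0]
wrist_force: [-1.3, -0.3, -0.5]
width: 0.0652
[ 0.4979 -0.2555  0.2122] [179.3   0.3  79. ]
```

View pics/w9.png

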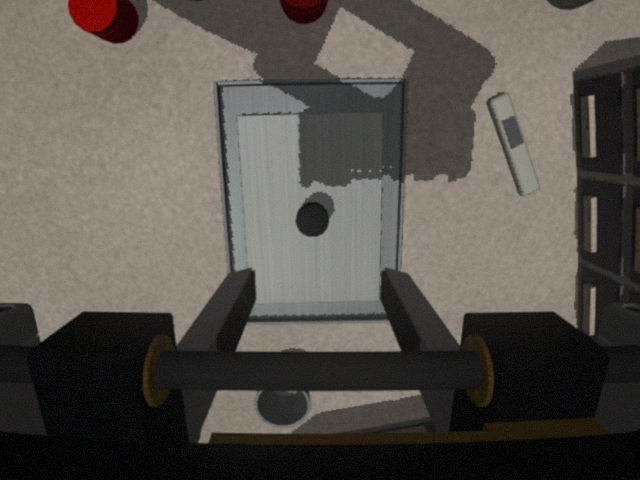

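Lid lies flat in the tray, knob at (312,219). Now toward the jars; jar3 first.

```bash
python3 -m creep '[[0.2,-0.1,0,-0.02,-0.4],[0.45,-0.22,0,-0.05,-0.4],[0.7,-0.34,0,-0.094,-0.4],[0.9,-0.44,0,-0.094,-0.4],[0.9,-0.44,0,-0.094,-0.4],[0.9,-0.44,0,-0.094,-0.4]]';  python3 look.py w10
cat > jars.py <<'E'
from h import *
import sys
p,d,W,c=cloud("top"); hsv=cv2.cvtColor(p,cv2.COLOR_RGB2HSV); z=W[...,2]
m=((z>.036)&(z<.052)).astype(np.uint8)
n,l,st,ce=cv2.connectedComponentsWithStats(m)
for i in range(1,n):
    if 100<st[i,4]<700 and st[i,2]<40 and st[i,3]<40:
        q=W[l==i]; print(ce[i].round(0),((q.max(0)+q.min(0))/2).round(4),np.ptp(q,0).round(3),'sat',np.median(hsv[...,1][l==i]))
if len(sys.argv)>1: cv2.imwrite(f"pics/{sys.argv[1]}.png",p[:,:,::-1])
s=telemetry.read_state(); print(s["position"],s["tool_rot"])
E
python3 jars.py t10
```

```text
clock: 21.25
position: [0.4415, -0.0596, 0.2042]
tool_rot: [-179.9, -0.0, 96.0]
wrist_force: [0.4, -0.5, 0.1]
width: 0.0658
[ 0.4415 -0.0596  0.2042] [-179.9   -0.    96. ]
[276. 182.] [0.7088 0.1221 0.044 ] [0.045 0.043 0.016] sat 207.0
[341. 208.] [ 0.6434 -0.0419  0.0428] [0.044 0.045 0.014] sat 5.0
[315. 227.] [0.5946 0.0197 0.0431] [0.045 0.042 0.013] sat 5.0
[320. 295.] [0.427  0.0025 0.0435] [0.043 0.028 0.012] sat 5.0
[514. 304.] [ 0.4199 -0.4545  0.044 ] [0.061 0.064 0.016] sat 10.0
[333. 335.] [ 0.338  -0.0282  0.0437] [0.044 0.038 0.01 ] sat 199.0
[ 0.44205561 -0.06037304  0.20471326] [-1.79927918e+02 -1.25922529e-02  9.58764318e+01]
```

View pics/w10.png

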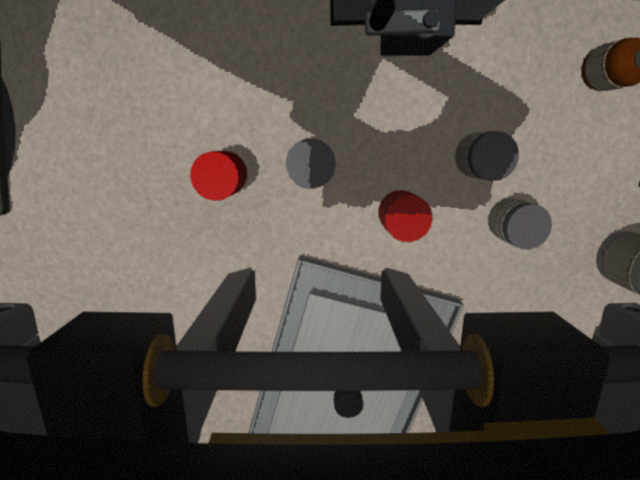

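View pics/t10.png

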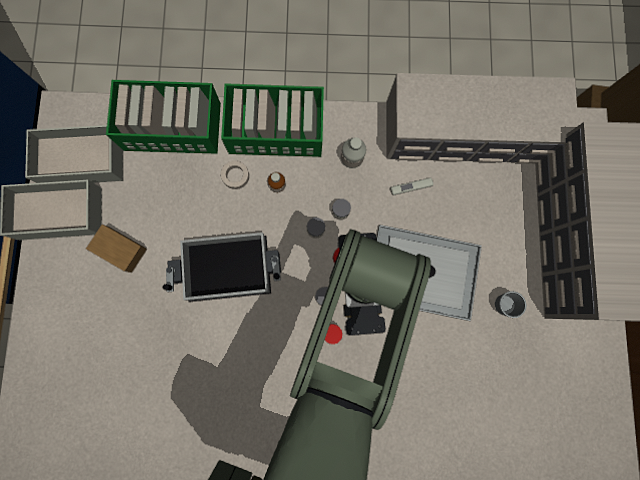

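Jar1 has been knocked to about (0.645,-0.042); it's still upright, its cap at (341,208) in the top view. Jar3 is at (311,163) in the wrist view, with reds at (217,175) and (405,216). Measuring.

Run:
```python
from m import *
p,W,c,u,v=load("w10")
a=cl(W,311,163,30,.04,.05,'j3'); cl(W,493,155,30,.04,.05,'j2'); cl(W,526,225,30,.04,.05,'j1'); cl(W,217,175,30,.04,.05,'red')
s=telemetry.read_state()["position"]
print(tool(*(np.array([a[0],a[1],.010])-s)))
# case rim
p2,d2,W2,c2=cloud("top"); z=W2[...,2]; 
vv,uu=np.mgrid[0:480,0:640]
m=(z>.058)&(z<.07)&(uu>178)&(uu<272)&(vv>225)&(vv<305)
q=W2[m]; print(len(q),cv2.minAreaRect((q[:,:2]*1000).astype(np.float32)))
p2,W2,c2,u,v=load("w5")
```

```text
j3 [ 0.4288 -0.0056  0.0433] [0.0452 0.0457 0.005 ] 1981
j2 [0.5975 0.0199 0.0431] [0.0449 0.0462 0.0062] 1916
j1 [ 0.6467 -0.0421  0.0432] [0.0454 0.0443 0.0063] 1644
red [ 0.3412 -0.0261  0.043 ] [0.0455 0.0451 0.0058] 1888
[ 0.27918461 -0.03661372  0.97367454]
852 ((491.3968811035156, 229.7229766845703), (140.1776123046875, 219.1830596923828), 7.298050880432129)
```

```bash
python3 -m creep '[[0.14,-0.018,0,0,-0.5],[0.279,-0.037,0.15,0,-0.5],[0.279,-0.037,0.4,0,-0.5],[0.279,-0.037,0.65,0,-0.5],[0.279,-0.037,0.85,0,-0.5],[0.279,-0.037,0.965,0,-0.5],[0.279,-0.037,0.965,0,-0.5],[0.279,-0.037,0.965,0,-0.5]]'; python3 -m creep '[[0,0,0,0,1],[0,0,0,0,1],[0,0,0,0,1],[0,0,0,0,1],[0,0,0,0,1],[0,0,0,0,1]]'; python3 look.py w11
```

```text
clock: 22.4
position: [0.4301, -0.0055, 0.0132]
tool_rot: [179.9, 0.0, 95.9]
wrist_force: [-0.3, 0.4, -0.1]
width: 0.0706
clock: 23.15
position: [0.4295, -0.0048, 0.0131]
tool_rot: [179.9, 0.0, 96.0]
wrist_force: [-0.5, -0.0, 6.4]
width: 0.0456
[ 0.4295 -0.0048  0.0131] [179.9   0.   96. ]
```

View pics/w11.png

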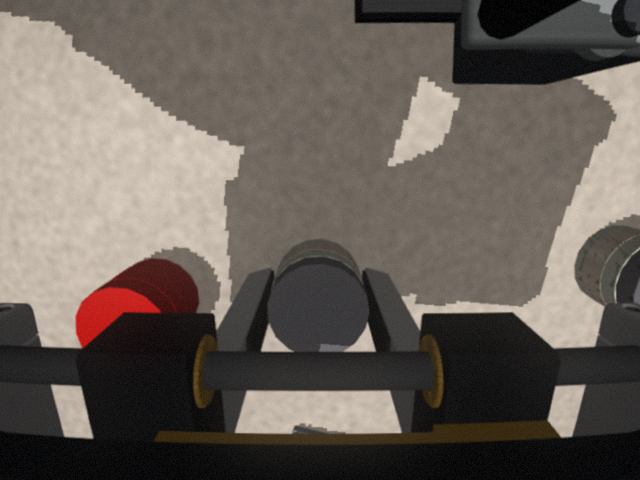

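Jar3 gripped at 45.6 mm. Lifting and moving over the case's -y end.

```bash
python3 -m creep '[[0,0,-0.1,0,1],[0,0,-0.3,0,1],[0,0,-0.5,0,1],[0.1,0.05,-0.7,0,1],[0.25,0.13,-0.885,0,1],[0.4,0.2,-0.885,0,1],[0.55,0.28,-0.885,0,1],[0.7,0.35,-0.885,0,1],[0.8,0.41,-0.885,0,1],[0.86,0.437,-0.885,0,1],[0.86,0.437,-0.885,0,1],[0.86,0.437,-0.885,0,1]]'; python3 look.py w12
```

```text
clock: 24.7
position: [0.4976, 0.1747, 0.1892]
tool_rot: [-180.0, 0.0, 95.9]
wrist_force: [-0.3, 0.0, -0.3]
width: 0.0456
[0.4976 0.1747 0.1892] [-180.     0.    95.9]
```

View pics/w12.png

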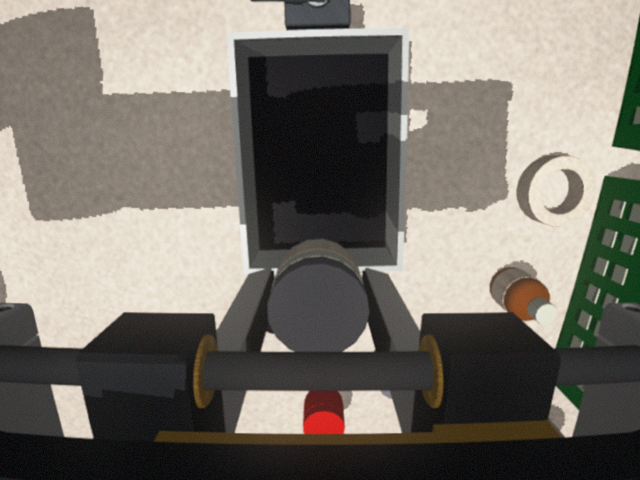

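The rim's far corners are at about (233,36) and (409,28). I'll fit the case frame from the rim depth.

Run:
```python
from m import *
p,W,c,u,v=load("w12"); z=W[...,2]
m=(z>.060)&(z<.070)&(u>210)&(u<430)&(v>15)&(v<262)
q=W[m][:,:2]; print(len(q))
# fit pose: outside corner rect via optimisation on far edge/sides
from scipy.optimize import minimize
def cost(x):
    th=x[2]; R=np.array([[np.cos(th),np.sin(th)],[-np.sin(th),np.cos(th)]])
    l=(q-x[:2])@R.T
    # distance to rim band centerline rect half (67.5,95.5) 
    dx=abs(l[:,0])-.0675; dy=abs(l[:,1])-.0955
    sd=np.where((dx>0)&(dy>0),np.hypot(dx,dy),np.maximum(dx,dy))
    e=np.maximum(abs(sd)-.0025,0)
    return np.minimum(e,.004).sum()+.05*np.minimum(abs(sd),.004).sum()
best=min((minimize(cost,[.492+a,.235+b,np.radians(t)],method='Nelder-Mead',options=dict(xatol=1e-6,fatol=1e-8,maxiter=4000)) for a in(-.004,0,.004) for b in(-.004,0,.004) for t in(5,6,7)),key=lambda r:r.fun)
print(best.x[:2],np.degrees(best.x[2]),best.fun)
C=best.x[:2];th=best.x[2]; s=telemetry.read_state(); print(s["position"],s["tool_rot"])
for y in(-.060,0,.060): print(y,C+[ -np.sin(th)*y,np.cos(th)*y])
g=C+[np.sin(th)*.060,-np.cos(th)*.060]
print(tool(*(np.array([*g,.0195])-s["position"])))
```

```text
5533
[0.49334305 0.23598586] 7.287784333985917 3.279510555883636
[0.49767782 0.1746398  0.18928903] [-1.79970630e+02  2.10964554e-02  9.59088905e+01]
-0.06 [0.50095424 0.17647057]
0 [0.49334305 0.23598586]
0.06 [0.48573186 0.29550115]
[0.00773132 0.01767256 0.84893342]
```

```bash
python3 -m creep '[[0.008,0.018,0.1,0,1],[0.008,0.018,0.25,0,1],[0.008,0.018,0.4,0,1],[0.008,0.018,0.55,0,1],[0.008,0.018,0.7,0,1],[0.008,0.018,0.8,0,1],[0.008,0.018,0.852,0,1],[0.008,0.018,0.852,0,1],[0.008,0.018,0.852,0,1]]'
```

```text
clock: 25.88
position: [0.5022, 0.1773, 0.0199]
tool_rot: [179.9, -0.0, 95.9]
wrist_force: [-0.2, 0.3, 0.2]
width: 0.0456
```

```bash
python3 -m creep '[[0,0,0.007,0,1],[0,0,0.007,0,1],[0,0,0.007,0,-0.36],[0,0,0.007,0,-0.36],[0,0,0.007,0,-0.36],[0,0,-0.15,0,-0.36],[0,0,-0.4,0,-0.36],[0,0,-0.65,0,-0.36],[0,0,-0.9,0,-0.36],[0,0,-0.9,0,-0.36]]'; python3 look.py w13; python3 jars.py t13
```

```text
clock: 27.12
position: [0.5051, 0.1781, 0.2046]
tool_rot: [179.4, -0.0, 96.0]
wrist_force: [0.6, -0.8, 0.2]
width: 0.0638
[0.5051 0.1781 0.2046] [179.4  -0.   96. ]
[276. 182.] [0.709  0.122  0.0439] [0.046 0.042 0.016] sat 208.5
[341. 208.] [ 0.6443 -0.0418  0.043 ] [0.046 0.044 0.014] sat 6.0
[315. 227.] [0.5943 0.0197 0.0431] [0.045 0.042 0.014] sat 5.0
[342. 256.] [ 0.5242 -0.0464  0.0435] [0.044 0.044 0.014] sat 210.0
[513. 304.] [ 0.4199 -0.4532  0.044 ] [0.061 0.063 0.016] sat 10.0
[332. 334.] [ 0.3379 -0.0256  0.0434] [0.044 0.043 0.013] sat 200.0
[0.50146648 0.17737118 0.199278  ] [ 1.79952939e+02 -2.73924642e-04  9.59575444e+01]
```

View pics/w13.png

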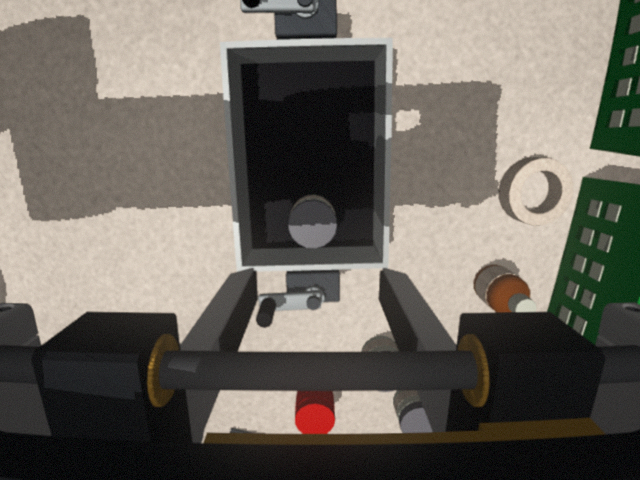

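View pics/t13.png

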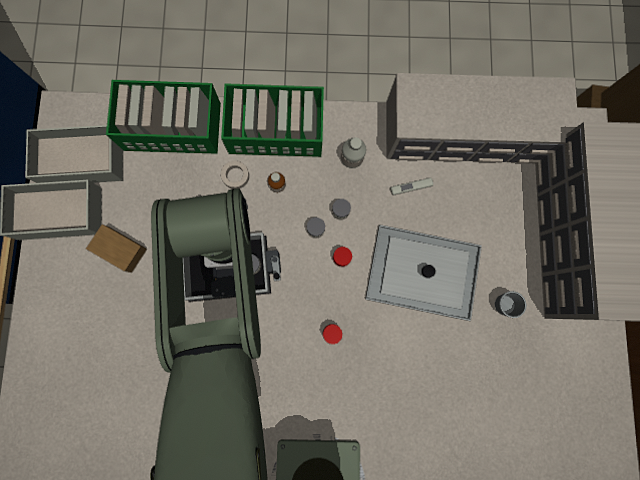

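Jar3 stands upright in the case at (313,222). The lid is in the tray, and jars 1 and 2 sit at (341,208) and (315,227) in the top view. Next jar2.

```bash
python3 -m creep '[[-0.2,0.1,0,0,-0.5],[-0.42,0.2,0,0,-0.5],[-0.63,0.3,0,0,-0.5],[-0.832,0.395,0,0,-0.5],[-0.832,0.395,0.1,0,-0.5],[-0.832,0.395,0.1,0,-0.5]]'; python3 look.py w14
python3 - <<'E'
from m import *
p,W,c,u,v=load("w14"); cv2.imwrite("pics/w14.png",p[:,:,::-1])
z=W[...,2]; m=((z>.038)&(z<.05)).astype(np.uint8)
n,l,st,ce=cv2.connectedComponentsWithStats(m)
for i in range(1,n):
    if st[i,4]>600: q=W[l==i]; print(ce[i],((q.max(0)+q.min(0))/2).round(4),np.ptp(q,axis=0).round(3),st[i,4])
s=telemetry.read_state(); print(s["position"])
E
```

```text
clock: 27.98
position: [0.5942, 0.0198, 0.1744]
tool_rot: [-179.5, -0.1, 95.9]
wrist_force: [0.2, -0.3, 0.0]
width: 0.0704
[0.5942 0.0198 0.1744] [-1.795e+02 -1.000e-01  9.590e+01]
[222.6484318   25.86907367] [0.5022 0.1739 0.0441] [0.045 0.04  0.012] 2742
[563.06908378 129.33659971] [0.7898 0.121  0.044 ] [0.005 0.222 0.012] 2041
[462.61438679 125.34316038] [0.7096 0.121  0.044 ] [0.041 0.043 0.012] 848
[322.70123106 229.01325758] [0.5975 0.0202 0.0421] [0.045 0.045 0.008] 2112
[ 44.25028058 248.72783389] [ 0.3414 -0.0253  0.0419] [0.046 0.045 0.008] 1782
[366.38138138 299.92492492] [ 0.6452 -0.0417  0.0419] [0.043 0.045 0.008] 1665
[0.59508419 0.02022181 0.17594301]
```

View pics/w14.png

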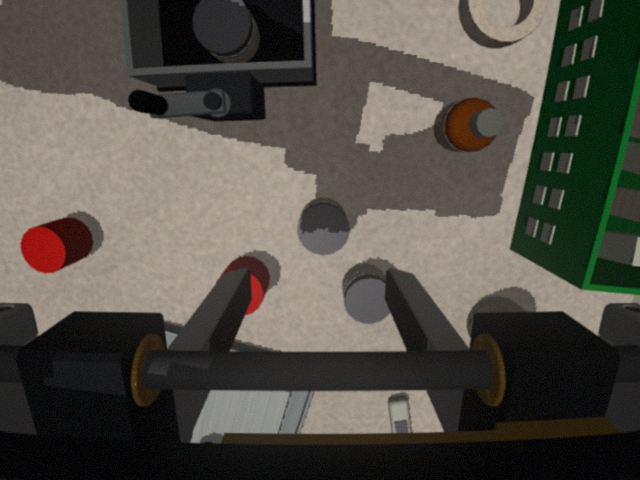

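Jar2 at (323,228) is straight under the tool, and jar1 at (366,298) and the red at (250,288) are clear of the finger spots. Descending.

```bash
python3 -m creep '[[0,0.005,0.2,0,-0.5],[0,0.005,0.45,0,-0.5],[0,0.005,0.65,0,-0.5],[0,0.005,0.77,0,-0.5],[0,0.005,0.81,0,-0.5],[0,0.005,0.81,0,-0.5],[0,0.005,0.81,0,1],[0,0.005,0.81,0,1],[0,0.005,0.81,0,1],[0,0.005,0.81,0,1],[0,0.005,0.81,0,1],[0,0.005,0.81,0,1]]'
```

```text
clock: 29.52
position: [0.5989, 0.0201, 0.018]
tool_rot: [179.9, 0.0, 96.0]
wrist_force: [-0.7, -0.5, 5.9]
width: 0.0454
```

```bash
python3 -m creep '[[0,0,-0.1,0,1],[0,0,-0.3,0,1],[0,0,-0.5,0,1],[0.05,-0.02,-0.7,0,1],[0.2,-0.07,-0.86,0,1],[0.35,-0.12,-0.86,0,1],[0.5,-0.18,-0.86,0,1],[0.65,-0.24,-0.86,0,1],[0.8,-0.3,-0.86,0,1],[0.9,-0.34,-0.86,0,1],[0.9,-0.34,-0.86,0,1],[0.9,-0.34,-0.86,0,1]]'; python3 -m creep '[[0.12,-0.04,0,0,1],[0.23,-0.072,0,0,1],[0.23,-0.072,0,0,1],[0.23,-0.072,0,0,1]]'
python3 - <<'E'
from h import *
s=telemetry.read_state(); print(s["position"]); print(tool(*(np.array([.4933,.236,.0235])-s["position"])))
E
```

```text
clock: 31.02
position: [0.5124, 0.1916, 0.1895]
tool_rot: [180.0, 0.0, 95.9]
wrist_force: [-0.2, -0.8, 0.1]
width: 0.0454
clock: 31.52
position: [0.4935, 0.2353, 0.1891]
tool_rot: [180.0, 0.0, 95.9]
wrist_force: [-0.9, 1.3, -1.3]
width: 0.0454
[0.49353313 0.23528226 0.18907335]
[ 0.00430021 -0.00104095  0.82786353]
```

```bash
python3 -m creep '[[0.004,0,0.1,0,1],[0.004,0,0.25,0,1],[0.004,0,0.4,0,1],[0.004,0,0.55,0,1],[0.004,0,0.7,0,1],[0.004,0,0.79,0,1],[0.004,0,0.825,0,1],[0.004,0,0.825,0,1],[0.004,0,0.825,0,1]]'
```

```text
clock: 32.65
position: [0.494, 0.2375, 0.0252]
tool_rot: [179.9, -0.0, 96.0]
wrist_force: [-0.4, 0.3, -0.9]
width: 0.0455
```

Bottom is about 2 mm above the floor; lower slightly, then release.

```bash
python3 -m creep '[[0,0,0.01,0,1],[0,0,0.01,0,1],[0,0,0.01,0,-0.36],[0,0,0.01,0,-0.36],[0,0,0.01,0,-0.36],[0,0,-0.15,0,-0.36],[0,0,-0.4,0,-0.36],[0,0,-0.65,0,-0.36],[0,0,-0.9,0,-0.36],[0,0,-0.9,0,-0.36]]'; python3 look.py w15; python3 jars.py t15
```

```text
clock: 33.9
position: [0.4962, 0.2383, 0.2095]
tool_rot: [179.4, -0.1, 96.0]
wrist_force: [0.1, 0.5, -1.7]
width: 0.0636
[0.4962 0.2383 0.2095] [ 1.794e+02 -1.000e-01  9.600e+01]
[276. 183.] [0.7095 0.1219 0.0442] [0.047 0.042 0.015] sat 209.0
[341. 208.] [ 0.644  -0.042   0.0437] [0.045 0.045 0.014] sat 5.0
[ 96. 245.] [0.5391 0.5434 0.0473] [0.072 0.043 0.009] sat 131.0
[342. 256.] [ 0.5241 -0.0464  0.0432] [0.044 0.044 0.012] sat 210.0
[249. 264.] [0.4982 0.1761 0.0441] [0.044 0.045 0.016] sat 5.0
[224. 266.] [0.4912 0.2376 0.0441] [0.045 0.046 0.015] sat 5.0
[513. 304.] [ 0.4199 -0.4532  0.044 ] [0.061 0.063 0.016] sat 9.0
[332. 334.] [ 0.3379 -0.0257  0.044 ] [0.044 0.043 0.012] sat 200.0
[0.49270949 0.23717413 0.20416638] [ 1.79970106e+02 -3.49847215e-03  9.59562076e+01]
```

View pics/w15.png

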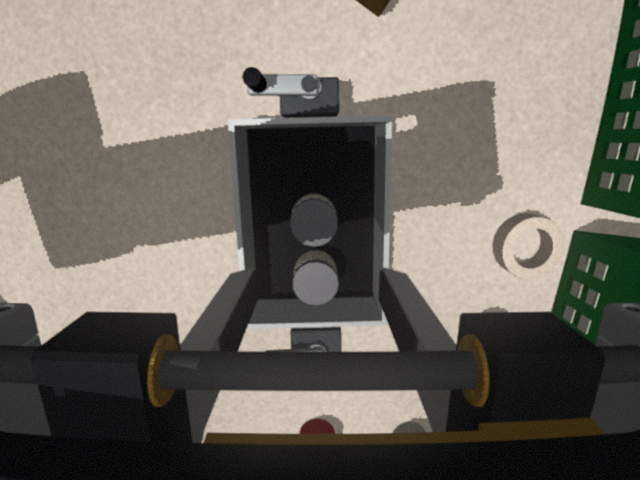

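Both jars stand in the case at (314,220) and (316,280). Last is jar1.

```bash
python3 -m creep '[[-0.25,0.1,0,0,-0.5],[-0.5,0.21,0,0,-0.5],[-0.75,0.32,0,0,-0.5],[-0.9,0.38,0,0,-0.5]]'; python3 -m creep '[[-0.25,0.1,0,0,-0.5],[-0.45,0.19,0,0,-0.5],[-0.567,0.235,0.15,0,-0.5],[-0.567,0.235,0.15,0,-0.5],[-0.567,0.235,0.15,0,-0.5]]'; python3 look.py w16
python3 - <<'E'
from m import *
p,W,c,u,v=load("w16")
z=W[...,2]; m=((z>.038)&(z<.05)).astype(np.uint8)
n,l,st,ce=cv2.connectedComponentsWithStats(m)
for i in range(1,n):
    if st[i,4]>600: q=W[l==i]; print(ce[i],((q.max(0)+q.min(0))/2).round(4),np.ptp(q,axis=0).round(3),st[i,4])
s=telemetry.read_state(); print(s["position"]); print(tool(*(np.array([.6462,-.042,.015])-s["position"])))
E
```

```text
clock: 34.5
position: [0.5863, 0.0637, 0.2009]
tool_rot: [-179.7, -0.0, 95.8]
wrist_force: [0.1, 0.2, -0.2]
width: 0.0704
clock: 35.12
position: [0.6443, -0.041, 0.1725]
tool_rot: [-179.8, -0.1, 96.0]
wrist_force: [0.7, -0.5, 0.4]
width: 0.0706
[ 0.6443 -0.041   0.1725] [-1.798e+02 -1.000e-01  9.600e+01]
[512.26293469  95.6692112 ] [0.79   0.0858 0.044 ] [0.004 0.152 0.012] 1179
[416.72756757  44.99675676] [0.711 0.121 0.044] [0.044 0.042 0.012] 925
[184.00649351 222.29081633] [ 0.5272 -0.0469  0.0422] [0.045 0.046 0.008] 2156
[320.41063029 230.93226717] [ 0.6466 -0.0421  0.0419] [0.045 0.045 0.008] 2126
[ 0.64497598 -0.04078254  0.17366822]
[-0.00731348  0.00633999  0.79332901]
```

View pics/w16.png

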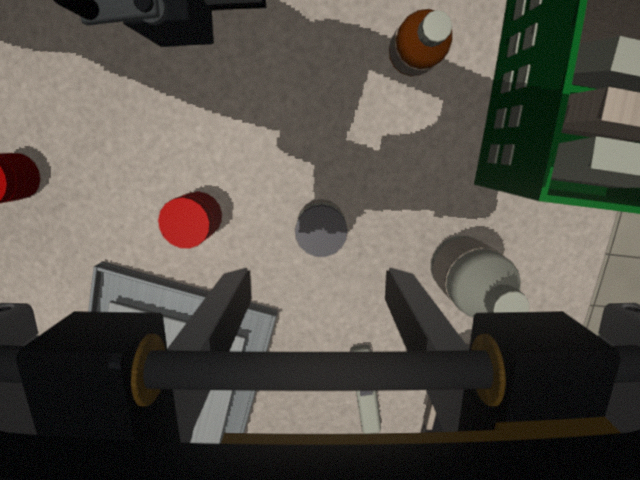

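Jar1 at (321,230) is under the tool. The gel bottle at (480,280) has at least 20 mm clearance to the gripper body.

```bash
python3 -m creep '[[-0.005,0.004,0.2,0,-0.5],[-0.005,0.004,0.45,0,-0.5],[-0.005,0.004,0.65,0,-0.5],[-0.005,0.004,0.76,0,-0.5],[-0.005,0.004,0.79,0,-0.5],[-0.005,0.004,0.79,0,-0.5],[-0.005,0.004,0.79,0,1],[-0.005,0.004,0.79,0,1],[-0.005,0.004,0.79,0,1],[-0.005,0.004,0.79,0,1],[-0.005,0.004,0.79,0,1],[-0.005,0.004,0.79,0,1]]'
```

```text
clock: 36.67
position: [0.6471, -0.043, 0.017]
tool_rot: [179.9, 0.0, 95.9]
wrist_force: [-1.3, -0.3, 6.2]
width: 0.0459
```

```bash
python3 -m creep '[[0,0,-0.1,0,1],[0,0,-0.3,0,1],[0,0,-0.5,0,1],[0.05,-0.02,-0.7,0,1],[0.2,-0.07,-0.86,0,1],[0.35,-0.12,-0.86,0,1],[0.5,-0.18,-0.86,0,1],[0.65,-0.23,-0.86,0,1],[0.8,-0.28,-0.86,0,1],[0.9,-0.32,-0.86,0,1]]'; python3 -m creep '[[0.16,-0.06,0,0,1],[0.32,-0.11,0,0,1],[0.48,-0.17,0,0,1],[0.64,-0.23,0,0,1],[0.78,-0.28,0,0,1],[0.862,-0.306,0,0,1],[0.862,-0.306,0,0,1],[0.862,-0.306,0,0,1]]'; python3 look.py w17
python3 - <<'E'
from h import *
s=telemetry.read_state(); print(s["position"]); print(tool(*(np.array([.4858,.2945,.0225])-s["position"])))
E
```

```text
clock: 37.92
position: [0.5633, 0.1308, 0.1885]
tool_rot: [180.0, -0.0, 96.0]
wrist_force: [-0.2, 0.2, 0.0]
width: 0.0456
clock: 38.92
position: [0.4858, 0.294, 0.1881]
tool_rot: [180.0, 0.0, 95.9]
wrist_force: [0.0, -0.5, -0.1]
width: 0.0453
[0.4858 0.294  0.1881] [180.    0.   95.9]
[0.48592732 0.29380752 0.18804927]
[ 3.93387757e-03 -3.99977712e-04  8.27744415e-01]
```

View pics/w17.png

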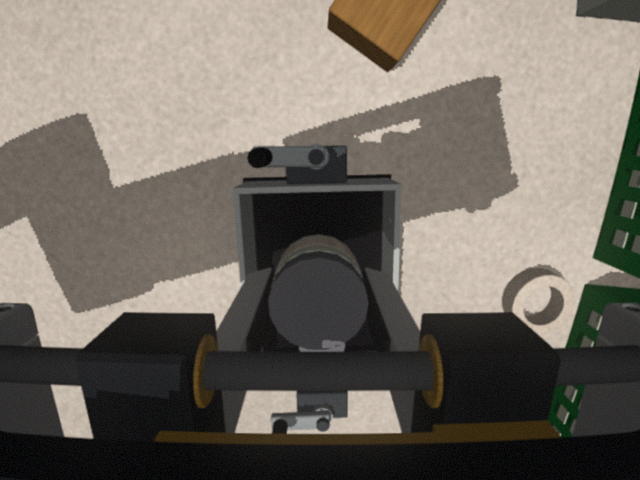

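```bash
python3 -m creep '[[0.002,0,0.1,0,1],[0.002,0,0.25,0,1],[0.002,0,0.4,0,1],[0.002,0,0.55,0,1],[0.002,0,0.7,0,1],[0.002,0,0.79,0,1],[0.002,0,0.825,0,1],[0.002,0,0.825,0,1],[0.002,0,0.825,0,1]]'
```

```text
clock: 40.1
position: [0.4865, 0.2956, 0.0243]
tool_rot: [179.9, -0.0, 96.0]
wrist_force: [0.4, 1.1, -0.7]
width: 0.0455
```

```bash
python3 -m creep '[[0,0,0.008,0,1],[0,0,0.008,0,1],[0,0,0.008,0,-0.36],[0,0,0.008,0,-0.36],[0,0,0.008,0,-0.36],[0,0,-0.15,0,-0.36],[0,0,-0.4,0,-0.36],[0,0,-0.65,0,-0.36],[0,0,-0.9,0,-0.36],[0,0,-0.9,0,-0.36]]'; python3 look.py w18; python3 jars.py t18
```

```text
clock: 41.35
position: [0.4887, 0.2966, 0.2089]
tool_rot: [179.4, -0.2, 96.0]
wrist_force: [0.3, -0.3, 0.3]
width: 0.0642
[0.4887 0.2966 0.2089] [179.4  -0.2  96. ]
[276. 182.] [0.7074 0.1217 0.044 ] [0.043 0.042 0.016] sat 207.0
[342. 256.] [ 0.5241 -0.0465  0.0429] [0.044 0.044 0.012] sat 210.0
[249. 264.] [0.4986 0.1762 0.0443] [0.044 0.045 0.015] sat 3.0
[224. 266.] [0.4911 0.2373 0.0447] [0.045 0.045 0.015] sat 5.0
[199. 269.] [0.4831 0.295  0.044 ] [0.043 0.044 0.016] sat 5.0
[513. 304.] [ 0.4199 -0.4534  0.0441] [0.061 0.062 0.016] sat 9.0
[332. 334.] [ 0.338  -0.0258  0.0439] [0.044 0.043 0.011] sat 200.0
[0.48534859 0.29512334 0.20329332] [ 1.79958830e+02 -9.93006948e-03  9.59547681e+01]
```

View pics/w18.png

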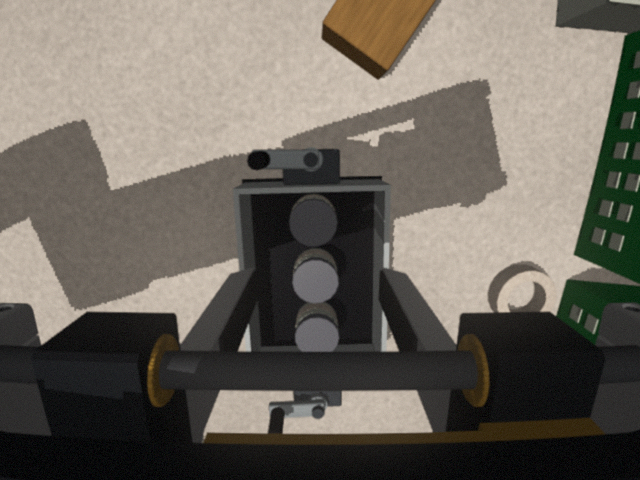

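View pics/t18.png

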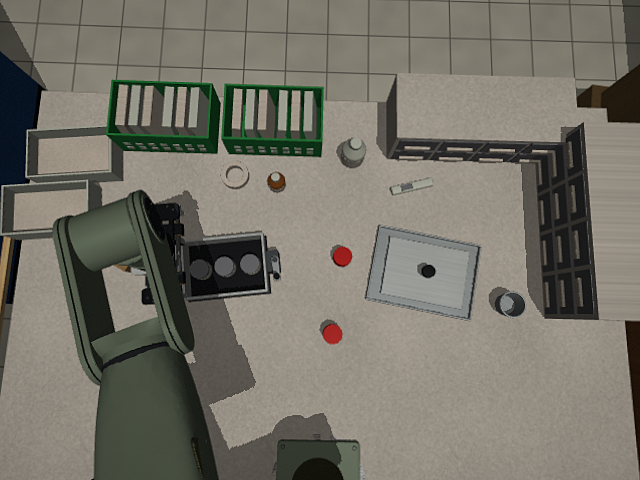

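All three jars are in the case and only the reds remain on the counter. Back to the lid.

```bash
python3 -m creep '[[-0.25,-0.02,0,0,-0.5],[-0.5,-0.04,0,0,-0.5],[-0.75,-0.06,0,0,-0.5],[-0.91,-0.08,0,0,-0.5]]'; python3 -m creep '[[-0.25,-0.02,0,0,-0.5],[-0.5,-0.04,0,0,-0.5],[-0.75,-0.06,0,0,-0.5],[-0.91,-0.08,0,0,-0.5]]'; python3 -m creep '[[-0.25,-0.02,0,0.03,-0.5],[-0.5,-0.04,0,0.06,-0.5],[-0.75,-0.06,0,0.094,-0.5],[-0.91,-0.08,0.1,0.094,-0.5],[-0.91,-0.08,0.1,0.094,-0.5],[-0.91,-0.08,0.1,0.094,-0.5]]';python3 look.py w19
python3 - <<'E'
from m import *
p,W,c,u,v=load("w19"); z=W[...,2]
m=((z>.043)&(z<.062)&(u>200)&(u<420)&(v>100)&(v<330)); q=W[m]; print(len(q),((q.max(0)+q.min(0))/2).round(4),np.ptp(q,axis=0))
s=telemetry.read_state(); print(s["position"]); print(tool(*(np.array([.4947,-.2533,.028])-s["position"])))
m=((z>.012)&(z<.024)&(u>150)&(u<450)&(v>60)).astype(np.uint8)
E
```

```text
clock: 41.95
position: [0.4864, 0.1104, 0.2003]
tool_rot: [-179.7, 0.0, 95.9]
wrist_force: [0.0, 0.3, 0.1]
width: 0.0707
clock: 42.45
position: [0.4894, -0.0719, 0.2004]
tool_rot: [-179.7, -0.1, 95.9]
wrist_force: [-1.2, 0.3, 0.3]
width: 0.0706
clock: 43.2
position: [0.4933, -0.2516, 0.1814]
tool_rot: [-179.8, -0.1, 79.0]
wrist_force: [-0.6, 0.9, -0.3]
width: 0.0706
[ 0.4933 -0.2516  0.1814] [-1.798e+02 -1.000e-01  7.900e+01]
1052 [ 0.4945 -0.2538  0.0496] [0.03117427 0.03155344 0.01235806]
[ 0.49387167 -0.25154331  0.18224432]
[-0.00881473  0.0070117   0.77120049]
```

View pics/w19.png

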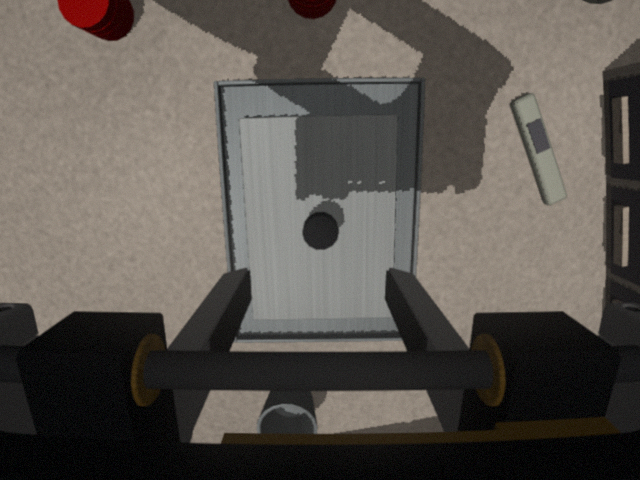

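Lid still flat in the tray, knob at (321,230) → (0.4945,-0.2538). Gripping it.

```bash
python3 -m creep '[[-0.008,0.003,0.2,0,-0.5],[-0.008,0.003,0.45,0,-0.5],[-0.008,0.003,0.65,0,-0.5],[-0.008,0.003,0.75,0,-0.5],[-0.008,0.003,0.768,0,-0.5],[-0.008,0.003,0.768,0,-0.5],[-0.008,0.003,0.768,0,1],[-0.008,0.003,0.768,0,1],[-0.008,0.003,0.768,0,1],[-0.008,0.003,0.768,0,1],[-0.008,0.003,0.768,0,1],[-0.008,0.003,0.768,0,1]]'
```

```text
clock: 44.75
position: [0.4945, -0.2547, 0.0296]
tool_rot: [180.0, 0.0, 79.0]
wrist_force: [-0.5, 0.3, 1.5]
width: 0.0312
```

```bash
python3 -m creep '[[0,0,-0.05,0,1],[0,0,-0.15,0,1],[0,0,-0.3,0,1],[0,0,-0.45,0,1],[0,0,-0.6,0,1],[0,0,-0.75,0,1],[0,0,-0.85,0,1],[0,0,-0.85,0,1],[0,0,-0.85,0,1]]';python3 look.py w20
```

```text
clock: 45.88
position: [0.4937, -0.254, 0.1982]
tool_rot: [-179.9, -0.1, 79.0]
wrist_force: [-0.6, -0.3, -3.1]
width: 0.0312
[ 0.4937 -0.254   0.1982] [-1.799e+02 -1.000e-01  7.900e+01]
```

View pics/w20.png

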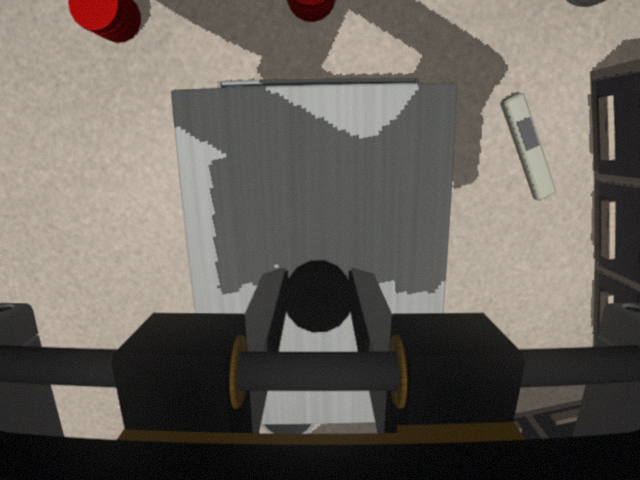

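Lid held level at the same relative yaw as before. Carrying it to the case.

```bash
python3 -m creep '[[0.08,-0.016,0,0,1],[0.2,-0.04,0,0,1],[0.35,-0.07,0,0,1],[0.5,-0.1,0,0,1],[0.65,-0.128,0,0,1],[0.8,-0.157,0,0,1]]'; python3 -m creep '[[0.15,-0.03,0,0,1],[0.3,-0.06,0,0,1],[0.45,-0.09,0,0,1],[0.6,-0.12,0,0,1],[0.75,-0.147,0,0,1],[0.8,-0.157,0,0,1]]'; python3 -m creep '[[0.15,-0.03,0,-0.02,1],[0.3,-0.06,0,-0.04,1],[0.45,-0.09,0,-0.06,1],[0.6,-0.12,0,-0.08,1],[0.72,-0.14,0,-0.094,1],[0.79,-0.155,0,-0.094,1],[0.805,-0.158,0,-0.094,1],[0.805,-0.158,0,-0.094,1],[0.805,-0.158,0,-0.094,1]]';python3 look.py w21;  python3 - <<'E'
from h import *
s=telemetry.read_state(); print(s["position"]); print(tool(*(np.array([.4930,.2358,.1])-s["position"])))
E
```

```text
clock: 46.68
position: [0.4932, -0.0893, 0.1986]
tool_rot: [-179.9, -0.1, 79.1]
wrist_force: [0.7, -0.2, -3.2]
width: 0.0312
clock: 47.42
position: [0.4925, 0.0735, 0.1987]
tool_rot: [-179.9, 0.0, 79.2]
wrist_force: [0.5, -1.0, -2.6]
width: 0.0313
clock: 48.55
position: [0.4934, 0.2347, 0.1994]
tool_rot: [-180.0, 0.0, 95.9]
wrist_force: [-0.0, 0.4, -2.5]
width: 0.0312
[0.4934 0.2347 0.1994] [-180.     0.    95.9]
[0.49344449 0.23481505 0.19946513]
[ 0.00525352 -0.00168974  0.49732439]
```

View pics/w21.png

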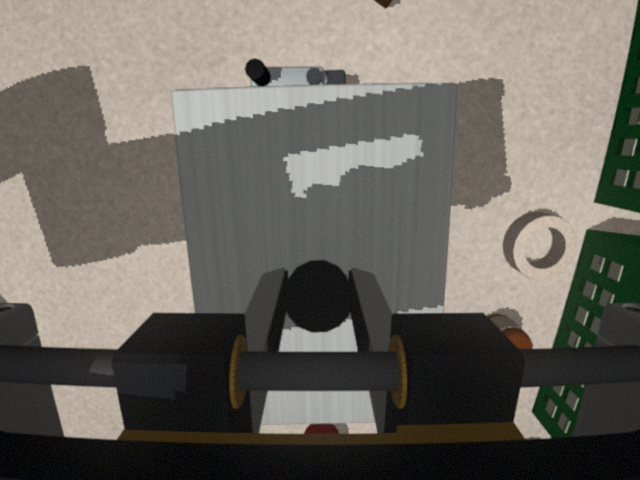

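```bash
python3 -m creep '[[0.002,0,0.1,0,1],[0.002,0,0.25,0,1],[0.002,0,0.4,0,1],[0.002,0,0.48,0,1],[0.002,0,0.52,0,1],[0.002,0,0.52,0,1],[0.002,0,0.52,0,1]]'
```

```text
clock: 49.48
position: [0.4944, 0.2363, 0.0967]
tool_rot: [179.9, -0.0, 96.0]
wrist_force: [0.3, -0.6, -2.3]
width: 0.0313
```

```bash
python3 -m creep '[[-0.002,-0.006,0.01,0,1],[-0.002,-0.006,0.025,0,1],[-0.002,-0.006,0.04,0,1],[-0.002,-0.006,0.055,0,1],[-0.002,-0.006,0.065,0,1],[-0.002,-0.006,0.07,0,1],[-0.002,-0.006,0.07,0,1]]'
```

```text
clock: 50.35
position: [0.4922, 0.2354, 0.084]
tool_rot: [-180.0, 0.0, 96.0]
wrist_force: [-5.4, -3.3, 12.1]
width: 0.0313
```

```bash
python3 look.py w22;  python3 - <<'E'
from m import *
p,W,c,u,v=load("w22"); z=W[...,2]
for (a,b) in ((190,110),(300,110),(440,110),(200,280),(430,290),(310,180)): print((a,b),np.nanmedian(W[b-3:b+4,a-3:a+4],(0,1)).round(4))
p2,d2,W2,c2=cloud("top"); cv2.imwrite("pics/t22.png",cv2.resize(p2[200:320,140:300],(800,600))[:,:,::-1])
p3,d=camera("side"); cv2.imwrite("pics/s22.png",cv2.resize(p3[130:260,290:450],(740,600),interpolation=cv2.INTER_CUBIC)[:,:,::-1])
E
```

```text
[0.4922 0.2354 0.084 ] [-180.    0.   96.]
(190, 110) [0.4197 0.317  0.0731]
(300, 110) [0.4744 0.3222 0.0733]
(440, 110) [0.5437 0.3299 0.0733]
(200, 280) [0.4269 0.2267 0.0719]
(430, 290) [0.556  0.234  0.0717]
(310, 180) [0.4827 0.2882 0.0728]
```

View pics/s22.png

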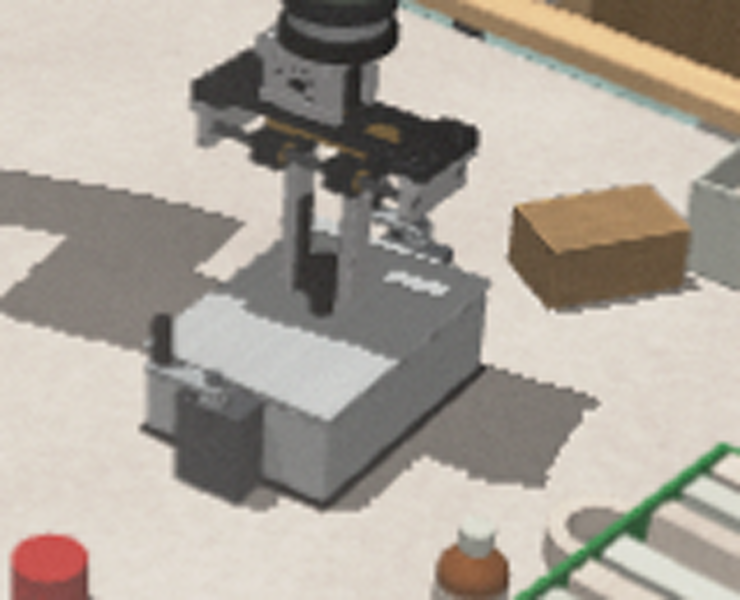

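View pics/w22.png

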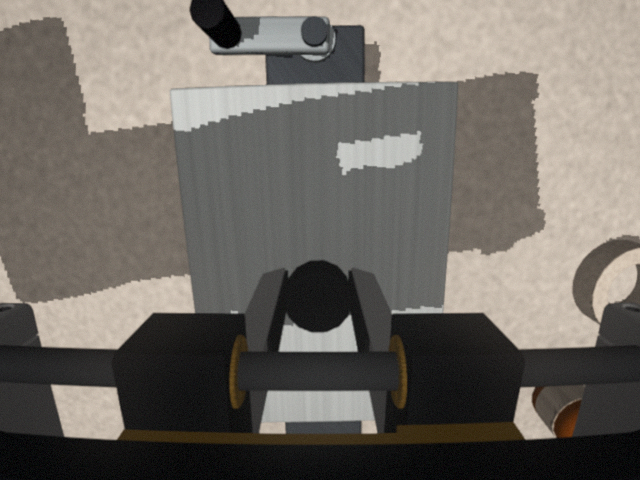

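```bash
python3 - <<'E'
from m import *
p,W,c,u,v=load("w6")
for (a,b) in ((190,110),(300,110),(440,110),(200,280),(430,290),(310,180)): print((a,b),np.nanmedian(W[b-3:b+4,a-3:a+4],(0,1)).round(4))
E
python3 -m creep '[[0,0,-0.005,0,1],[0,0,-0.005,0,-0.4],[0,0,-0.005,0,-0.4],[0,0,-0.005,0,-0.4],[0,0,-0.1,0,-0.4],[0,0,-0.3,0,-0.4],[0,0,-0.6,0,-0.4],[0,0,-0.8,0,-0.4],[0,0,-0.8,0,-0.4],[0,0,-0.8,0,-0.4]]'; python3 look.py w23
python3 - <<'E'
from m import *
p,W,c,u,v=load("w23"); z=W[...,2]
m=(z>.060)&(z<.085)&(u>150)&(u<450)&(v>60)&(v<300)
q=W[m]; A=np.c_[q[:,:2],np.ones(len(q))]
g=abs(q[:,2]-np.median(q[:,2]))<.003; k=np.linalg.lstsq(A[g],q[g,2],rcond=None)[0]; print('slope deg',np.degrees(k[:2]),'z at centre',k@[.4933,.236,1],len(q))
E
```

```text
(190, 110) [0.4204 0.3172 0.0706]
(300, 110) [0.4749 0.3223 0.0705]
(440, 110) [0.5439 0.3299 0.0705]
(200, 280) [0.428  0.2281 0.0702]
(430, 290) [0.5556 0.2351 0.0704]
(310, 180) [0.4832 0.2886 0.0705]
clock: 51.75
position: [0.4914, 0.2353, 0.2401]
tool_rot: [-179.9, 0.0, 96.0]
wrist_force: [-0.6, -0.5, -0.6]
width: 0.0659
[0.4914 0.2353 0.2401] [-179.9    0.    96. ]
slope deg [-0.05477511  0.85579285] z at centre 0.0719470560394443 28360
```

View pics/w23.png

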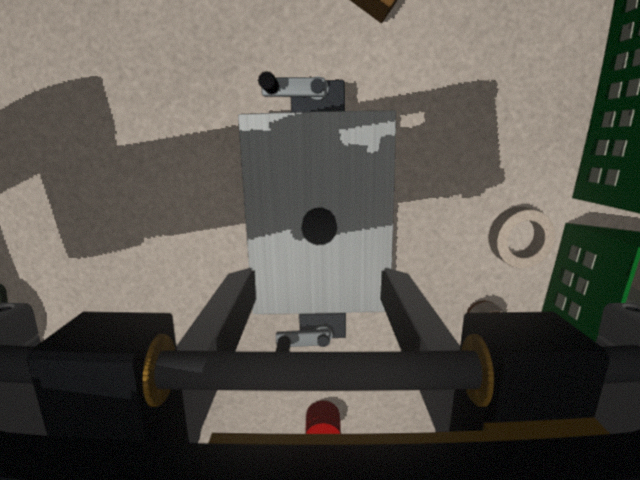

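Plane fit shows the lid tilted 0.86°, with the +y end about 3 mm high. That matches the plate riding on the +y block (0.068 against 0.065). Measuring how far it needs to shift.

Run:
```python
from m import *
for n,kn in (("w23",(319,226)),("w3",(434,285)),("w4",(390,164)),("w5",(441,156)),("w1",(322,209))):
    p,W,c,u,v=load(n); z=W[...,2]
    print(n); k=cl(W,*kn,26,.103,.113,'knob')
    m=((z>.066)&(z<.078)&(np.hypot(W[...,0]-k[0],W[...,1]-k[1])<.14)).astype(np.uint8)
    m2=cv2.morphologyEx(cv2.morphologyEx(m,cv2.MORPH_CLOSE,np.ones((9,9))),cv2.MORPH_OPEN,cv2.getStructuringElement(cv2.MORPH_ELLIPSE,(45,45)))
    q=W[(m2>0)&(m>0)]; print(len(q),cv2.minAreaRect((q[:,:2]*1000).astype(np.float32)))
p,W,c,u,v=load("w23"); z=W[...,2]
# left block extents and gap
m=(z>.06)&(z<.0695)&(u>285)&(u<350)&(v>70)&(v<114); q=W[m]; print(len(q),q[:,1].min() if len(q) else 0)
img=cv2.resize(p[60:140,220:420],(800,320),interpolation=cv2.INTER_CUBIC); img2=cv2.resize(p[285:365,220:420],(800,280)); cv2.imwrite("pics/w23c.png",np.vstack([img,img2])[:,:,::-1])
```

```text
w23
knob [0.4918 0.2364 0.1068] [0.0309 0.031  0.0074] 998
28707 ((492.4162292480469, 233.47955322265625), (144.35475158691406, 232.9398193359375), 6.729629993438721)
w3
knob [0.4934 0.2358 0.1058] [0.0315 0.0313 0.0055] 778
15487 ((522.6591796875, 259.0061340332031), (132.9193115234375, 225.17218017578125), 37.66937255859375)
w4
knob [0.4933 0.2355 0.106 ] [0.0313 0.0323 0.0059] 1065
29602 ((492.5284423828125, 243.86492919921875), (144.64456176757812, 218.0601348876953), 6.979705810546875)
w5
knob [0.4935 0.2349 0.1061] [0.0316 0.0311 0.0057] 966
28719 ((493.2367248535156, 236.51425170898438), (144.4984130859375, 234.0918426513672), 7.230907440185547)
w1
knob [0.493  0.2357 0.1058] [0.0318 0.0308 0.0056] 711
19701 ((493.3532409667969, 235.3016357421875), (144.60244750976562, 199.82765197753906), 7.02298641204834)
1063 0.33345323113885567
```

View pics/w23c.png

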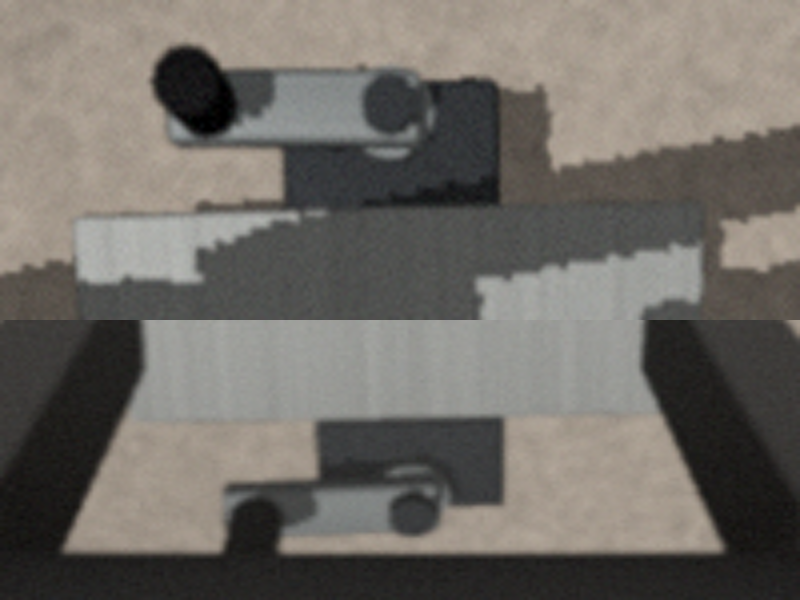

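The lid sits about 1.2 mm too far toward +y and 1.5 mm toward -x compared with its original seat. I'll regrip the knob, shift it and reseat.

```bash
python3 - <<'E'
from h import *
s=telemetry.read_state(); print(s["position"]); print(tool(*(np.array([.4918,.2364,.084])-s["position"])))
E
python3 -m creep '[[0,0,0.2,0,-0.4],[0,0,0.45,0,-0.4],[0,0,0.65,0,-0.4],[0,0,0.74,0,-0.4],[0,0,0.775,0,-0.4],[0,0,0.775,0,-0.4],[0,0,0.775,0,1],[0,0,0.775,0,1],[0,0,0.775,0,1],[0,0,0.775,0,1],[0,0,0.775,0,1],[0,0,0.775,0,1]]'
```

```text
[0.49089585 0.23509206 0.23920445]
[0.00657784 0.00813185 0.77599249]
clock: 53.3
position: [0.4923, 0.2355, 0.0869]
tool_rot: [180.0, -0.0, 96.0]
wrist_force: [-0.7, -0.5, 4.2]
width: 0.0316
```

```bash
python3 -m creep '[[0,0,-0.02,0,1],[-0.005,0.004,-0.03,0,1],[-0.01,0.007,-0.03,0,1],[-0.01,0.007,-0.03,0,1],[-0.01,0.007,-0.015,0,1],[-0.01,0.007,-0.005,0,1],[-0.01,0.007,0.005,0,1],[-0.01,0.007,0.01,0,1],[-0.01,0.007,0.01,0,1]]'
```

```text
clock: 54.42
position: [0.4939, 0.2341, 0.0868]
tool_rot: [180.0, -0.0, 96.0]
wrist_force: [-5.1, -0.0, 10.8]
width: 0.0312
```

```bash
cat > plane.py <<'E'
import sys
from m import *
p,W,c,u,v=load(sys.argv[1]); z=W[...,2]
# plate region, by case-frame coords
C=np.array([.4933,.236]); th=np.radians(7.1)
l=np.stack([(W[...,0]-C[0])*np.cos(th)+(W[...,1]-C[1])*np.sin(th),-(W[...,0]-C[0])*np.sin(th)+(W[...,1]-C[1])*np.cos(th)],-1)
m=(abs(l[...,0])<.066)&(abs(l[...,1])<.094)&(z>.06)&(z<.085)&(v<310)
q=W[m]; L=l[m]; A=np.c_[L,np.ones(len(q))]
g=abs(q[:,2]-np.median(q[:,2]))<.004; k=np.linalg.lstsq(A[g],q[g,2],rcond=None)[0]; print('slope deg x,y (case)',np.degrees(k[:2]).round(3),'z c',k[2].round(4),len(q))
E
python3 look.py w24; python3 plane.py w24; python3 plane.py w6; python3 plane.py w5; python3 plane.py w23
```

```text
[0.4939 0.2341 0.0868] [180.  -0.  96.]
slope deg x,y (case) [ 0.039 -0.802] z c 0.0718 46726
slope deg x,y (case) [0.045 0.042] z c 0.0704 48221
slope deg x,y (case) [0.064 0.044] z c 0.0706 24031
slope deg x,y (case) [0.045 0.878] z c 0.072 24524
```

Overshot: now the -y end is high. The gap between the blocks is only about a millimetre, so I'll move half of it back.

```bash
python3 -m creep '[[0,0,-0.025,0,1],[0.003,0,-0.035,0,1],[0.005,0,-0.035,0,1],[0.005,0,-0.035,0,1],[0.005,0,-0.02,0,1],[0.005,0,-0.01,0,1],[0.005,0,0,0,1],[0.005,0,0.005,0,1],[0.005,0,0.005,0,1]]'; python3 look.py w25; python3 plane.py w25
```

```text
clock: 55.6
position: [0.4935, 0.2346, 0.0867]
tool_rot: [-180.0, 0.0, 96.0]
wrist_force: [-8.6, -2.9, 16.7]
width: 0.0314
[0.4935 0.2346 0.0867] [-180.    0.   96.]
slope deg x,y (case) [0.036 0.844] z c 0.0718 46948
```

```bash
python3 -m creep '[[0,0,-0.006,0,1],[-0.002,0,-0.006,0,1],[-0.002,0,-0.006,0,1],[-0.002,0,-0.006,0,1]]'; python3 look.py w26; python3 plane.py w26
```

```text
clock: 56.15
position: [0.4935, 0.2345, 0.0868]
tool_rot: [-180.0, -0.0, 96.0]
wrist_force: [-5.7, -1.4, 10.2]
width: 0.0314
[0.4935 0.2345 0.0868] [-180.   -0.   96.]
slope deg x,y (case) [0.034 0.867] z c 0.0718 46942
```

```bash
python3 -m creep '[[-0.002,0,-0.004,0,1],[-0.004,0,-0.004,0,1],[-0.004,0,-0.004,0,1]]'; python3 look.py w27; python3 plane.py w27;  python3 -m creep '[[-0.002,0,0,0,1],[-0.003,0,0,0,1],[-0.003,0,0,0,1]]'; python3 look.py w28; python3 plane.py w28
```

```text
clock: 56.58
position: [0.4935, 0.2345, 0.0868]
tool_rot: [-180.0, -0.1, 95.9]
wrist_force: [-4.6, 1.6, 7.4]
width: 0.0316
[0.4935 0.2345 0.0868] [-1.80e+02 -1.00e-01  9.59e+01]
slope deg x,y (case) [0.035 0.879] z c 0.0719 46941
clock: 57.0
position: [0.4936, 0.2345, 0.0868]
tool_rot: [-180.0, -0.2, 95.9]
wrist_force: [-5.1, 2.7, 6.1]
width: 0.0312
[0.4936 0.2345 0.0868] [-180.    -0.2   95.9]
slope deg x,y (case) [0.035 0.875] z c 0.0719 46927
```

Run:
```python
from m import *
C=np.array([.4933,.236]); th=np.radians(7.1)
for n in("w12","w13","w15","w18"):
    p,W,c,u,v=load(n)
    l0=(W[...,0]-C[0])*np.cos(th)+(W[...,1]-C[1])*np.sin(th); l1=-(W[...,0]-C[0])*np.sin(th)+(W[...,1]-C[1])*np.cos(th)
    out=[]
    for y in np.arange(.090,.134,.002):
        m=(abs(l0-.012)<.012)&(abs(l1-y)<.001); out.append((round(y,3),int(1e4*np.nanmedian(W[...,2][m])) if m.any() else None))
    print(n,[o[1] for o in out])
    out=[]
    for y in np.arange(.090,.134,.002):
        m=(abs(l0-.012)<.012)&(abs(l1+y)<.001); out.append((round(y,3),int(1e4*np.nanmedian(W[...,2][m])) if m.any() else None))
    print(n,'-',[o[1] for o in out])
p,W,c,u,v=load("w18"); cv2.imwrite("pics/w18c.png",cv2.resize(p[140:220,220:400],(800,356),interpolation=cv2.INTER_CUBIC)[:,:,::-1])
for n in("w6","w28"):
    p,W,c,u,v=load(n); cv2.imwrite(f"pics/{n}c.png",cv2.resize(p[0:130,150:480],(800,315),interpolation=cv2.INTER_CUBIC)[:,:,::-1])
```

```text
w12 [54, 402, 645, 645, 624, 656, 674, 677, 674, 675, 676, 679, 679, 675, 663, None, None, None, None, None, None, None, None]
w12 - [59, 47, 80, None, None, None, None, None, None, None, None, None, None, None, None, None, None, None, None, None, None, None, None]
w13 [57, 385, 647, 644, 633, 651, 674, 675, 677, 674, 674, 677, 688, 683, 682, 681, 678, 674, 669, None, None, None, None]
w13 - [56, 58, 398, 643, 642, 634, 663, 674, 676, 672, 674, 675, 678, 686, 731, 682, 688, 682, 685, 681, 671, None, None]
w15 [54, 382, 646, 645, 496, 664, 675, 674, 673, 674, 674, 675, 678, 682, 683, 679, 684, 679, 680, 674, 731, None, None]
w15 - [59, 579, 415, 641, 640, 641, 666, 673, 674, 671, 671, 675, 686, 680, 675, 678, 673, 669, None, None, None, None, None]
w18 [3211, 645, 645, 645, 561, 667, 673, 676, 675, 675, 672, 676, 677, 683, 677, 690, 683, 679, 681, 673, 0, -7, -4]
w18 - [None, None, 173, None, None, None, None, None, None, None, 675, 672, 690, 721, 706, 702, 679, 686, 674, 676, 663, None, None]
```

View pics/w6c.png

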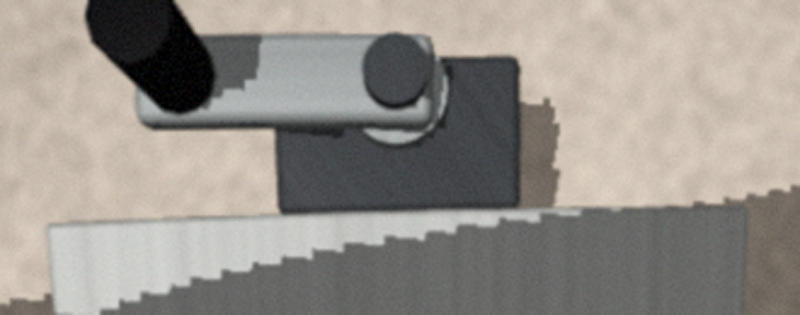

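View pics/w28c.png

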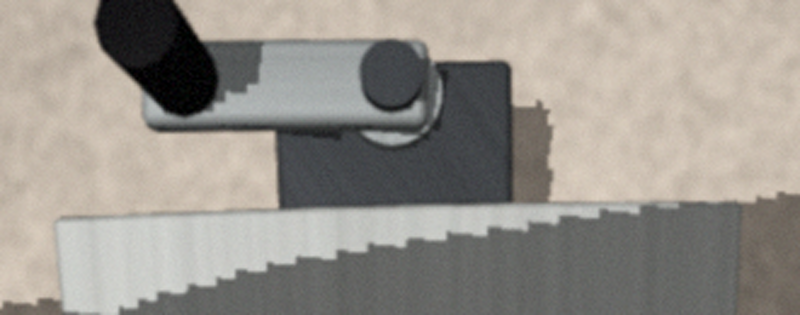

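The blocks start at about 0.101, so there is about 1 mm of play each side. The lid's stiction under press force is holding it on the block. I'll unload it slightly so it can slide.

```bash
python3 -m creep '[[0,0,-0.004,0,1],[0,0,-0.004,0,1],[0,0,-0.004,0,1]]'; python3 look.py w29; python3 plane.py w29;  python3 -m creep '[[0,0,-0.004,0,1],[0,0,-0.004,0,1],[0,0,-0.004,0,1]]'; python3 look.py w30; python3 plane.py w30
```

```text
clock: 57.42
position: [0.4939, 0.2342, 0.0862]
tool_rot: [180.0, -0.1, 95.9]
wrist_force: [-0.6, 5.9, 0.1]
width: 0.0311
[0.4939 0.2342 0.0862] [ 1.80e+02 -1.00e-01  9.59e+01]
slope deg x,y (case) [0.046 0.513] z c 0.0712 46964
clock: 57.85
position: [0.4939, 0.234, 0.0868]
tool_rot: [180.0, -0.1, 95.9]
wrist_force: [-0.8, 4.8, -0.7]
width: 0.0314
[0.4939 0.234  0.0868] [ 1.80e+02 -1.00e-01  9.59e+01]
slope deg x,y (case) [0.052 0.842] z c 0.0718 47197
```

```bash
python3 -m creep '[[0,0,0.004,0,1],[0.001,0,0.008,0,1],[0.001,0,0.008,0,1]]'; python3 look.py w31; python3 plane.py w31; python3 -m creep '[[0.001,0,0.006,0,-0.4],[0.001,0,0.006,0,-0.4],[0.001,0,0.006,0,-0.4]]'; python3 look.py w32; python3 plane.py w32
```

```text
clock: 58.28
position: [0.4939, 0.2344, 0.0854]
tool_rot: [180.0, -0.2, 95.9]
wrist_force: [-1.5, 6.4, 0.0]
width: 0.0316
[0.4939 0.2344 0.0854] [180.   -0.2  95.9]
slope deg x,y (case) [0.049 0.045] z c 0.0705 46725
clock: 58.7
position: [0.494, 0.2327, 0.0842]
tool_rot: [180.0, 0.0, 95.9]
wrist_force: [0.1, -0.3, 1.0]
width: 0.0578
[0.494  0.2327 0.0842] [180.    0.   95.9]
slope deg x,y (case) [0.039 0.028] z c 0.0705 47534
```

Seated: slope 0.03° and z 0.0705, the same as the original seat. Raising and preparing to close the latches.

```bash
python3 -m creep '[[0,0,0,0,-0.5],[0,0,-0.1,0,-0.5],[0,0,-0.3,0,-0.5],[0,0,-0.6,0,-0.5],[0,0,-0.8,0,-0.5],[0,0,-0.8,0,-0.5],[0,0,-0.8,0,-0.5]]'; python3 look.py w33; python3 plane.py w33
python3 - <<'E'
from m import *
p,W,c,u,v=load("w33")
C=np.array([.4933,.236]); th=np.radians(7.1)
z=W[...,2]
m=((z>.109)&(z<.12)&(v<400)).astype(np.uint8); n,l,st,ce=cv2.connectedComponentsWithStats(m)
for i in range(1,n):
    if 40<st[i,4]<3000: q=W[l==i]; print(ce[i].round(),((q.max(0)+q.min(0))/2).round(4),np.ptp(q,axis=0).round(4))
s=telemetry.read_state(); print(s["position"],s["tool_rot"])
E
```

```text
clock: 59.62
position: [0.4931, 0.2329, 0.2431]
tool_rot: [-179.9, 0.0, 96.0]
wrist_force: [-0.6, 0.9, -1.9]
width: 0.0708
[0.4931 0.2329 0.2431] [-179.9    0.    96. ]
slope deg x,y (case) [0.049 0.021] z c 0.0705 24333
[265.  78.] [0.4382 0.3519 0.1124] [0.014  0.0133 0.006 ]
[627. 273.] [0.7926 0.2206 0.1103] [0.0077 0.0596 0.0025]
[280. 349.] [0.4697 0.1129 0.1119] [0.0126 0.0047 0.0057]
[0.49254152 0.23276735 0.24211565] [-1.79791033e+02  4.55637246e-02  9.59490703e+01]
```

View pics/w33.png

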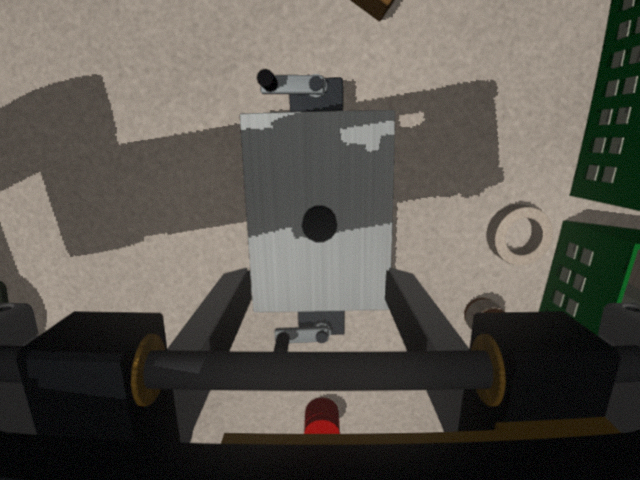

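Left post is at (265,78) in the view, world (0.438,0.352), and the lid is flat. Moving to the left post at tool yaw 52.

```bash
python3 -m creep '[[0.2,-0.07,0,0.05,-0.06],[0.4,-0.14,0,0.1,-0.06],[0.621,-0.208,0,0.15,-0.06],[0.621,-0.208,0,0.2,-0.06],[0.621,-0.208,0,0.244,-0.06],[0.621,-0.208,0,0.244,-0.06],[0.621,-0.208,0,0.244,-0.06]]'; python3 look.py w34
python3 - <<'E'
from m import *
p,W,c,u,v=load("w34"); z=W[...,2]
m=((z>.109)&(z<.12)&(v<265)).astype(np.uint8); n,l,st,ce=cv2.connectedComponentsWithStats(m)
for i in range(1,n):
    if 40<st[i,4]<3000: q=W[l==i]; print(ce[i].round(),((q.max(0)+q.min(0))/2).round(4),np.ptp(q,axis=0).round(4))
s=telemetry.read_state(); print(s["position"],s["tool_rot"],tool(*(np.array([.4381,.352,.0895])-s["position"])))
E
```

```text
clock: 60.55
position: [0.4389, 0.352, 0.2428]
tool_rot: [-179.9, 0.1, 52.1]
wrist_force: [-0.1, 0.1, -0.2]
width: 0.0498
[0.4389 0.352  0.2428] [-1.799e+02  1.000e-01  5.210e+01]
[317. 229.] [0.4379 0.3526 0.1123] [0.0135 0.0136 0.0065]
[0.43917406 0.35201984 0.24320825] [-1.79958537e+02  9.87372306e-02  5.21015356e+01] [-0.00205264 -0.0036206   0.76854876]
```

```bash
python3 -m creep '[[-0.001,-0.004,0.2,0,-0.06],[-0.001,-0.004,0.45,0,-0.06],[-0.001,-0.004,0.65,0,-0.06],[-0.001,-0.004,0.74,0,-0.06],[-0.001,-0.004,0.757,0,-0.06],[-0.001,-0.004,0.757,0,-0.06],[-0.001,-0.004,0.757,0,1],[-0.001,-0.004,0.757,0,1],[-0.001,-0.004,0.757,0,1],[-0.001,-0.004,0.757,0,1],[-0.001,-0.004,0.757,0,1],[-0.001,-0.004,0.757,0,1]]'
```

```text
clock: 62.1
position: [0.4387, 0.3529, 0.0931]
tool_rot: [-180.0, -0.0, 52.0]
wrist_force: [-0.8, -0.8, 2.5]
width: 0.0131
```

```bash
python3 -m creep '[[-0.021,0.025,0,0,1],[-0.041,0.06,0,0,1],[-0.053,0.098,0,0,1],[-0.058,0.138,0,0,1],[-0.055,0.178,0,0,1],[-0.043,0.216,0,0,1],[-0.025,0.251,0,0,1],[0.001,0.282,0,0,1],[0.006,0.288,0,0,1],[0.006,0.288,0,0,1]]'
```

```text
clock: 63.35
position: [0.4825, 0.3186, 0.0929]
tool_rot: [-179.8, 0.2, 52.1]
wrist_force: [-6.9, 1.1, 6.8]
width: 0.0132
```

```bash
python3 -m creep '[[0,0,0,0,-0.06],[0,0,0,0,-0.06],[0,0,0,0,-0.06],[0,0,-0.2,0,-0.06],[0,0,-0.5,0,-0.06],[0,0,-0.75,0,-0.06],[0,0,-0.75,0,-0.06]]'; python3 look.py w35
python3 - <<'E'
from m import *
p,W,c,u,v=load("w35"); z=W[...,2]
m=((z>.109)&(z<.12)&(v<350)).astype(np.uint8); n,l,st,ce=cv2.connectedComponentsWithStats(m)
for i in range(1,n):
    if 40<st[i,4]<3000: q=W[l==i]; print(ce[i].round(),((q.max(0)+q.min(0))/2).round(4),np.ptp(q,axis=0).round(4))
E
```

```text
clock: 64.22
position: [0.4883, 0.3196, 0.249]
tool_rot: [179.7, -0.6, 52.0]
wrist_force: [-0.1, 0.5, 0.4]
width: 0.0499
[0.4883 0.3196 0.249 ] [179.7  -0.6  52. ]
[614.  30.] [0.8007 0.3065 0.1103] [0.0246 0.053  0.0027]
[626.   7.] [0.81   0.3123 0.1145] [0.0031 0.0154 0.0109]
[312. 237.] [0.4806 0.3165 0.1121] [0.0136 0.0134 0.0062]
```

View pics/w35.png

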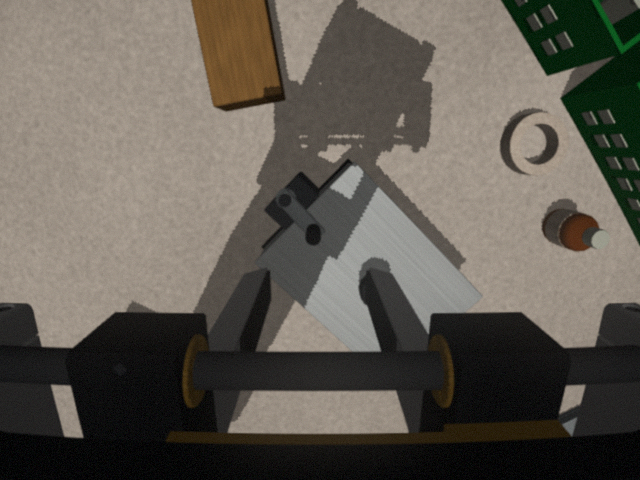

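```bash
python3 -m creep '[[0,0,0,0,-0.06],[0,0,0,0,-0.06],[0,0,0,0,-0.06]]'; python3 look.py w36
cat > posts.py <<'E'
from m import *
import sys
p,W,c,u,v=load(sys.argv[1]); z=W[...,2]
C=np.array([.4933,.236]); th=np.radians(7.1); R=np.array([[np.cos(th),np.sin(th)],[-np.sin(th),np.cos(th)]])
m=((z>.109)&(z<.12)&(v<350)).astype(np.uint8); n,l,st,ce=cv2.connectedComponentsWithStats(m)
for i in range(1,n):
    if 40<st[i,4]<3000:
        q=W[l==i]; a=((q.max(0)+q.min(0))/2)
        b=R@(a[:2]-C)
        if abs(b[0])<.07 and abs(b[1])<.15:
            s=np.sign(b[1]); d=b-[0,s*.122]; print(ce[i].round(),a.round(4),'case',b.round(4),'angle',np.arctan2(-d[0],-s*d[1]).round(3),'r',np.hypot(*d).round(4))
E
python3 posts.py w36; for n in w1 w4 w33 w34; do echo $n; python3 posts.py $n;done
```

```text
clock: 64.65
position: [0.4842, 0.3179, 0.2412]
tool_rot: [-179.9, 0.1, 52.0]
wrist_force: [-1.2, -0.1, 0.2]
width: 0.0499
[0.4842 0.3179 0.2412] [-1.799e+02  1.000e-01  5.200e+01]
[316. 233.] [0.4807 0.3165 0.1122] case [-0.0025  0.0815] angle 0.062 r 0.0406
w1
[263. 155.] [0.4835 0.3165 0.1127] case [0.0002 0.0811] angle -0.006 r 0.0409
[375. 267.] [0.4996 0.1534 0.1122] case [-0.0039 -0.0828] angle 0.1 r 0.0394
w4
[467.  18.] [0.4381 0.3515 0.1125] case [-0.0405  0.1214] angle 1.556 r 0.0405
[322. 230.] [0.4996 0.153  0.1122] case [-0.004  -0.0832] angle 0.102 r 0.039
w33
[265.  78.] [0.4382 0.3519 0.1124] case [-0.0404  0.1219] angle 1.567 r 0.0404
[280. 348.] [0.4692 0.1134 0.1114] case [-0.0391 -0.1187] angle 1.486 r 0.0392
w34
[317. 229.] [0.4379 0.3526 0.1123] case [-0.0405  0.1226] angle 1.585 r 0.0405
```

The left latch reads 0.062 against -0.006 at the start, so it isn't fully in. Regripping to push it the rest of the way.

```bash
python3 - <<'E'
from h import *
s=telemetry.read_state(); print(tool(*(np.array([.4807,.3168,.0925])-s["position"])))
E
python3 -m creep '[[-0.012,-0.006,0.2,0,-0.06],[-0.014,-0.01,0.45,0,-0.06],[-0.014,-0.01,0.65,0,-0.06],[-0.014,-0.01,0.735,0,-0.06],[-0.014,-0.01,0.735,0,-0.06],[-0.014,-0.01,0.735,0,1],[-0.014,-0.01,0.735,0,1],[-0.014,-0.01,0.735,0,1],[-0.014,-0.01,0.735,0,1],[-0.014,-0.01,0.735,0,1],[-0.014,-0.01,0.735,0,1]]'
```

```text
[-0.01464698 -0.01007811  0.74538757]
clock: 66.08
position: [0.4819, 0.3175, 0.0965]
tool_rot: [180.0, -0.0, 52.0]
wrist_force: [-0.3, -0.5, 3.5]
width: 0.0132
```

```bash
python3 -m creep '[[0.01,0.01,0,0,1],[0.02,0.02,0,0,1],[0.025,0.025,0,0,1],[0.025,0.025,0,0,1],[0.025,0.025,0,0,1]]'
```

```text
clock: 66.7
position: [0.4843, 0.3177, 0.0963]
tool_rot: [-179.7, 0.4, 52.1]
wrist_force: [-11.7, -3.4, 13.6]
width: 0.0132
```

```bash
python3 -m creep '[[-0.004,-0.004,0,0,-0.06],[-0.004,-0.004,0,0,-0.06],[-0.004,-0.004,0,0,-0.06],[-0.004,-0.004,-0.2,0,-0.06],[-0.004,-0.004,-0.5,0,-0.06],[-0.004,-0.004,-0.7,0,-0.06],[-0.004,-0.004,-0.7,0,-0.06],[-0.004,-0.004,-0.7,0,-0.06],[-0.004,-0.004,-0.7,0,-0.06]]'; python3 look.py w37; python3 posts.py w37
```

```text
clock: 67.82
position: [0.4862, 0.3173, 0.2331]
tool_rot: [-179.9, 0.2, 52.0]
wrist_force: [1.1, -0.0, -0.5]
width: 0.0498
[0.4862 0.3173 0.2331] [-179.9    0.2   52. ]
[315. 234.] [0.4829 0.3168 0.1124] case [-0.0003  0.0815] angle 0.008 r 0.0405
```

Left latch at 0.008, fully in. Now the right one.

```bash
python3 -m creep '[[-0.2,0.13,0,-0.05,-0.06],[-0.4,0.26,0,-0.1,-0.06],[-0.6,0.4,0,-0.15,-0.06],[-0.8,0.53,0,-0.2,-0.06],[-0.864,0.57,0,-0.25,-0.06],[-0.864,0.57,0,-0.3,-0.06],[-0.864,0.57,0,-0.35,-0.06],[-0.864,0.57,0,-0.4,-0.06],[-0.864,0.57,0,-0.45,-0.06],[-0.864,0.57,0,-0.5,-0.06],[-0.864,0.57,0,-0.5,-0.06],[-0.864,0.57,0,-0.5,-0.06]]'; python3 look.py w38; python3 posts.py w38;  python3 - <<'E'
from h import *
s=telemetry.read_state(); print(s["position"],s["tool_rot"])
E
```

```text
clock: 69.38
position: [0.4707, 0.1117, 0.2351]
tool_rot: [-179.9, -0.1, 141.9]
wrist_force: [0.1, -0.1, -0.6]
width: 0.0497
[0.4707 0.1117 0.2351] [-1.799e+02 -1.000e-01  1.419e+02]
[528.  90.] [0.483  0.3159 0.1124] case [-0.0004  0.0806] angle 0.009 r 0.0414
[313. 233.] [0.4691 0.1077 0.1124] case [-0.0398 -0.1243] angle 1.629 r 0.0399
[0.47079497 0.11165302 0.23530818] [-1.79962356e+02 -4.62647454e-02  1.41933570e+02]
```

View pics/w38.png

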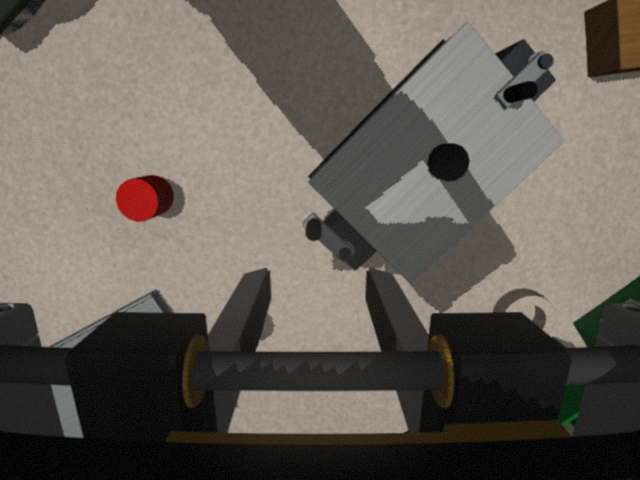

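Right post is at (314,230), world (0.469,0.1085), and the left bar now lies over the lid at (520,92).

```bash
python3 -m creep '[[-0.003,-0.018,0.2,0,-0.06],[-0.003,-0.018,0.45,0,-0.06],[-0.003,-0.018,0.65,0,-0.06],[-0.003,-0.018,0.72,0,-0.06],[-0.003,-0.018,0.72,0,-0.06],[-0.003,-0.018,0.72,0,1],[-0.003,-0.018,0.72,0,1],[-0.003,-0.018,0.72,0,1],[-0.003,-0.018,0.72,0,1],[-0.003,-0.018,0.72,0,1],[-0.003,-0.018,0.72,0,1]]'
```

```text
clock: 70.8
position: [0.4691, 0.1083, 0.0923]
tool_rot: [-180.0, -0.0, 142.0]
wrist_force: [-2.1, -1.1, 5.4]
width: 0.0129
```

```bash
python3 -m creep '[[0.021,0.025,0,0,1],[0.041,0.06,0,0,1],[0.053,0.098,0,0,1],[0.058,0.138,0,0,1],[0.055,0.178,0,0,1],[0.043,0.216,0,0,1],[0.025,0.251,0,0,1],[0,0.282,0,0,1],[-0.01,0.292,0,0,1],[-0.01,0.292,0,0,1]]'
```

```text
clock: 72.05
position: [0.5043, 0.1532, 0.0913]
tool_rot: [-179.8, -0.3, 142.0]
wrist_force: [-5.6, -0.8, 6.4]
width: 0.0134
```

```bash
python3 -m creep '[[-0.006,0.006,0,0,1],[-0.01,0.01,0,0,1],[-0.01,0.01,0,0,1],[-0.01,0.01,0,0,1]]'; python3 -m creep '[[0.005,-0.005,0,0,-0.06],[0.005,-0.005,0,0,-0.06],[0.005,-0.005,0,0,-0.06],[0.005,-0.005,-0.2,0,-0.06],[0.005,-0.005,-0.5,0,-0.06],[0.005,-0.005,-0.75,0,-0.06],[0.005,-0.005,-0.75,0,-0.06],[0.005,-0.005,-0.75,0,-0.06],[0.005,-0.005,-0.75,0,-0.06]]'; python3 look.py w39; python3 posts.py w39; python3 plane.py w39
```

```text
clock: 72.55
position: [0.5044, 0.1533, 0.0912]
tool_rot: [-179.5, -0.5, 142.0]
wrist_force: [-12.3, -1.8, 11.5]
width: 0.013
clock: 73.68
position: [0.507, 0.1533, 0.2396]
tool_rot: [-179.8, -0.2, 142.0]
wrist_force: [0.2, 0.2, -0.1]
width: 0.0498
[0.507  0.1533 0.2396] [-179.8   -0.2  142. ]
[460.  85.] [0.4831 0.316  0.1123] case [-0.0003  0.0807] angle 0.006 r 0.0413
[316. 227.] [0.5036 0.1534 0.1123] case [ 0.0001 -0.0832] angle -0.002 r 0.0388
slope deg x,y (case) [0.058 0.027] z c 0.0706 26841
```

View pics/w39.png

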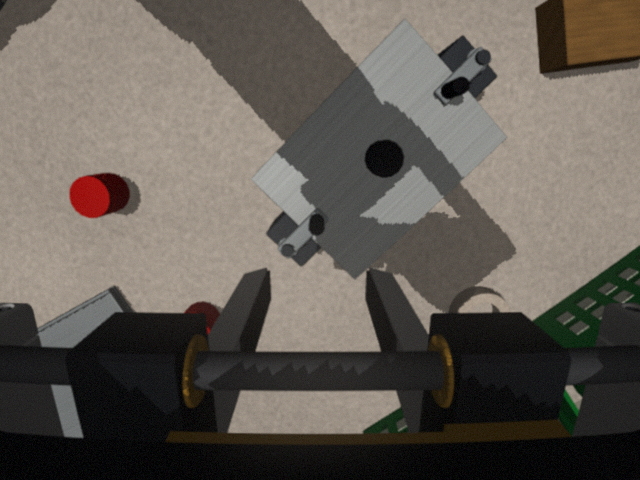

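Both bars point inward over the lid (posts at (316,224) and (456,88), angles -0.002 and 0.006). The lid is flat at 0.0706. One last overall look before handing in.

```bash
python3 jars.py t40
```

```text
[276. 182.] [0.7092 0.122  0.0441] [0.047 0.043 0.016] sat 208.0
[342. 256.] [ 0.5243 -0.0465  0.0425] [0.044 0.044 0.012] sat 210.0
[514. 304.] [ 0.42   -0.4545  0.044 ] [0.062 0.064 0.016] sat 10.0
[332. 334.] [ 0.3379 -0.0256  0.0432] [0.044 0.043 0.013] sat 200.0
[0.50717475 0.15329257 0.23982968] [-1.79850174e+02 -1.50898516e-01  1.42031086e+02]
```

View pics/t40.png

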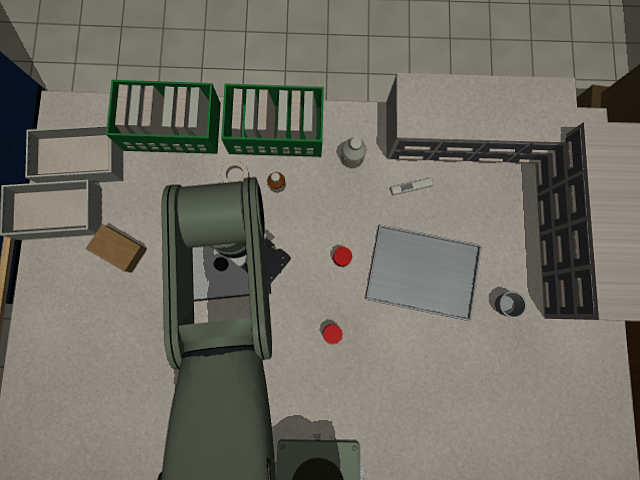

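The tray is empty, the reds at (342,256) and (332,334) and the other bystanders haven't moved, and no grey jar is left on the counter. Handing in.

```bash
python3 -c "
from workcell import sign_off
print(sign_off())"
```

```text
the job is handed in; nothing more can be done
None
```

The job is handed in at about 74 s of the 210 s allowed. Three grey-capped jars were on the counter, and all three now stand upright in the closed, latched case. I opened both turnbuttons, laid the lid flat in the tray, packed the jars, then put the lid back and turned both turnbuttons in.

**Last checks:**
- **Lid:** it sits flat, with a tilt of 0.06° or less and its top at z 0.0706, matching its original seat.
- **Turnbuttons:** the left reads about 0.006 rad and the right about -0.002 rad. Both were pushed until they met their stops.
- **Counter:** no grey jars are left. The red look-alikes, amber bottle and steel cup measured where they started, and the gel bottle, thermometer and swab box look unmoved in the top picture. The tape roll was half hidden by the arm, so I could not fully check it.

**What went wrong and was fixed:**
- **Jar1:** it was knocked a few centimetres aside early on, so I measured its position again before picking it.
- **Lid, first seating:** one end stopped 3 mm high on a latch block. My first correction overshot; after more small shifts it dropped in.
- **Left turnbutton:** the first closing stopped at 0.06 rad, so I gripped it again and finished it.
- **My slip:** one early move had a wrong offset and briefly nudged the tool beside the left post, with no visible effect.

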